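Put the connector jigs away

ROBOT

A 6-joint arm with a two-finger parallel gripper is mounted at the origin on the work surface. World frame = base frame: x ahead of the robot, y to its left, z up, the work surface at z = 0. Lengths are in mm, angles in rad, forces in N, time in s.
With the tool pointing down it reaches from about 350 to 975 mm from the base axis. Payload 7.1 kg.
Tool frame: the origin (TCP) lies midway between the tips of the shut fingers; the grasp point (between the pads) lies 19 mm behind it; z points along the fingers, y is the line along which they close (so a half turn about z gives the same grasp; the last joint's range is limited). The gripper opens to 88 mm and grips with 3 to 60 N. Pads are 20 mm wide; open, the fingers measure 115 mm over their backs; the gripper's body (75 mm by 178 mm) begins 61 mm behind the grasp point.
Start: joints at [-0.019, 0.423, 1.63, -0, 1.089, -0.019], TCP at [624.984, 0.026, 222.675] pointing down, gripper open.
Joint ranges: [-3, 3], [-0.9, 2.11], [0.09, 2.58], [-1.31, 4.45], [0.11, 2.69], [-2.54, 2.54]. Speed limits (rad/s): [2.39, 2.39, 3.01, 3.14, 3.14, 3.14].

INTERFACE

Orientations are given as a rotation vector (axis times angle).
In Python, from workcell import ctrl gives the robot as it stands.
- The arm moves only by the shell command python3 -m pendant 'ROWS'. ROWS is a JSON object of lists of equal length, an entry for each row: "grip": the opening, from -1 (shut) to 1 (fully open); "linear": the shift along the tool's x, y, z in mm, a list of three; "angular": the turn, a rotation vector about the tool's x, y, z in rad, a list of three. In form: {"grip": [grip, ...], "linear": [[tx, ty, tz], ...], "angular": [[ax, ay, az], ...]}. A call has 1 to 12 rows; each row shifts and turns the commanded pose from where the row before left it, along the tool's axes as they then stand; what a row does not reach is not made up. A row lasts 1/12 s, in which the tool goes at most 41.7 mm and 7.16 degrees, less where a joint would pass 70% of its speed; a pose out of reach is approached as far as the arm can. A call with a gripper value outside its range is refused whole. The fingers move at their own pace and stop on an object; the grip force is fixed at half the most. Time passes only in rows, so rows that do not move let the fingers close. It gives the time, the measured TCP pose, the force, the opening and the grip force at its end, in the units of the state.
- ctrl.get_obs(): the state, without advancing time (a new reading comes with each control period).
- ctrl.get_image(name): name is "scene" or "side" or "wrist"; returns the picture (420x560x3 uint8, red, green, blue); there is no depth.
- ctrl.camera_params(name): a dict with "vfov" (degrees; the focal length in pixels is half the picture's height over the tangent of half this angle, whatever the lens; pixels are square), "cx", "cy" (the principal point, pixels), "R" (3x3) and "t" (3): a world point X has camera coordinates R X + t; the wrist camera has in their place "T_tool_cam" (4x4, takes a point from camera to tool coordinates, whose origin is the TCP and whose axes are the flange's). Camera axes: x right, y down, z forward; pixel columns grow to the right and rows downward; lengths in mm; the calibration is good to about 2 mm. A picture is of the moment at which its call begins: read the wrist's pose just before it. camera_params takes no time and is no camera call.
- ctrl.close_job(): hands the job in; it is judged then, once.
The state is a dict: "t": time; "qpos": joint angles; "qvel": joint speeds; "joint_torque": joint torques, N m; "ee_pos": TCP position; "orientation": TCP orientation; "ft_force": force on the tool from outside, world axes, zero at the start; "moment": the same for the moment, N m; "width": finger opening in mm; "grasp_force": force on a finger pad.
Only numpy, scipy, OpenCV 4.12 (cv2) and the standard library are available. Lean on these libraries where they do the work, as an engineer would, in place of code of your own. Each camera call takes 0.05 s, during which the arm holds its last target. There are 200 camera calls.

TASK

Clear the soldering bench: hang every connector bracket by its eye on the rack, each on a peg of its own, and pull out the cabinet's drawer, seat both round-based fixtures flat in its round nests and shut the drawer fully. Leave everything released and at rest, and do not knock over the jar or push the solder spool about.

Things in the scene. Friction and masses are not known exactly. Their poses are not given: they have to be found in the camera images.
- bracket0: aluminium connector bracket (may be absent), an inverted T standing on its foot: foot 60 (x) x 44 (y) x 6 mm; upright plate on its middle 8 mm thick (x), 44 wide (y), top edge 105 mm above the underside, small black block low on it; 0.15 kg. Origin: centre of the underside; z up, x through the plate. Same front and back
- bracket0_eye (a point): centre of that bracket's eye, a round through hole 24 mm across with its axis along the bracket's x, 62 mm above the underside (31 mm of plate above the hole); axes as the bracket's
- bracket1: aluminium connector bracket (may be absent), an inverted T standing on its foot: foot 60 (x) x 44 (y) x 6 mm; upright plate on its middle 8 mm thick (x), 44 wide (y), top edge 105 mm above the underside, small black block low on it; 0.15 kg. Origin: centre of the underside; z up, x through the plate. Same front and back
- bracket1_eye (a point): centre of that bracket's eye, a round through hole 24 mm across with its axis along the bracket's x, 62 mm above the underside (31 mm of plate above the hole); axes as the bracket's
- bracket2: aluminium connector bracket (may be absent), an inverted T standing on its foot: foot 60 (x) x 44 (y) x 6 mm; upright plate on its middle 8 mm thick (x), 44 wide (y), top edge 105 mm above the underside, small black block low on it; 0.15 kg. Origin: centre of the underside; z up, x through the plate. Same front and back
- bracket2_eye (a point): centre of that bracket's eye, a round through hole 24 mm across with its axis along the bracket's x, 62 mm above the underside (31 mm of plate above the hole); axes as the bracket's
- bracket3: aluminium connector bracket (may be absent), an inverted T standing on its foot: foot 60 (x) x 44 (y) x 6 mm; upright plate on its middle 8 mm thick (x), 44 wide (y), top edge 105 mm above the underside, small black block low on it; 0.15 kg. Origin: centre of the underside; z up, x through the plate. Same front and back
- bracket3_eye (a point): centre of that bracket's eye, a round through hole 24 mm across with its axis along the bracket's x, 62 mm above the underside (31 mm of plate above the hole); axes as the bracket's
- fixture0: connector fixture: round dark steel base 80 mm across, 10 mm thick; on it a stepped aluminium block, lower step 44 x 36 mm up to 26 mm, upper block 36 (x) x 24 (y) mm up to 62 mm above the underside; 0.25 kg. Origin: centre of the underside; z up
- fixture1: connector fixture: round dark steel base 80 mm across, 10 mm thick; on it a stepped aluminium block, lower step 44 x 36 mm up to 26 mm, upper block 36 (x) x 24 (y) mm up to 62 mm above the underside; 0.25 kg. Origin: centre of the underside; z up
- rack: fixed dark steel rack: rail 300 mm long (y), 16 mm thick, top 196 mm high, on two posts; four 10 mm pegs stick out 70 mm from the rail's front face along the rack's -x (to the robot), rising 12 degrees to their tips. Origin: on the table under the middle of that face (x = 0); pegs at y = 108, 36, -36, -108 mm, 188 mm high at the rail
- peg0 (a point): point on a peg's axis halfway along it, 35 mm out from the rail's face, 195 mm above the table; axes as the rack's. A hanging bracket's eye centre rests 7 mm below the peg's axis
- peg1 (a point): point on a peg's axis halfway along it, 35 mm out from the rail's face, 195 mm above the table; axes as the rack's. A hanging bracket's eye centre rests 7 mm below the peg's axis
- peg2 (a point): point on a peg's axis halfway along it, 35 mm out from the rail's face, 195 mm above the table; axes as the rack's. A hanging bracket's eye centre rests 7 mm below the peg's axis
- peg3 (a point): point on a peg's axis halfway along it, 35 mm out from the rail's face, 195 mm above the table; axes as the rack's. A hanging bracket's eye centre rests 7 mm below the peg's axis
- drawer (a joint): drawer of the cabinet: 0 = fully shut, 0.13 m = fully out; slides along the cabinet's -x; about 4 N of friction, stays where left
- cabinet: low grey cabinet fixed to the table, 170 deep (x) x 266 wide (y) x 105 mm high. Origin: on the table, under the middle of its front; x points into it
- handle (a point): middle of the drawer's bar handle: bar 10 mm thick, 110 mm long along the cabinet's y, axis 75 mm above the table and 42 mm in front of the drawer's panel (gap of 37 mm behind the bar, open from above). Panel 248 mm wide, 10 mm thick, top edge 95 mm high. Moves with the drawer; axes as the cabinet's
- nest0 (a point): centre of the floor of one of the drawer's two round nests: 85 mm across, 8 mm deep, rim chamfered in a black plate (nest floor 14 mm, plate top 22 mm above the table), 108 mm behind the handle bar, nests 108 mm apart along y. Clear of the cabinet once the drawer is out by 0.115 m. Moves with the drawer
- nest1 (a point): centre of the floor of one of the drawer's two round nests: 85 mm across, 8 mm deep, rim chamfered in a black plate (nest floor 14 mm, plate top 22 mm above the table), 108 mm behind the handle bar, nests 108 mm apart along y. Clear of the cabinet once the drawer is out by 0.115 m. Moves with the drawer
- jar: jar 60 mm across, 65 mm high, a bystander; origin at its underside centre, z up
- spool: solder spool 52 mm across, 40 mm high, a bystander; origin at its underside centre, z up

How it is judged (in metres and radians):
On the way, in this order (a step that is already met when the one before it is completed fails the run):
1. the drawer is pulled out by more than 100 mm (value of joint drawer above 0.1 m), for 0.2 s.
2. both fixtures sit flat in the drawer's nests ((distance between fixture0 and nest0 below 0.005 m or distance between fixture0 and nest1 below 0.005 m) and angle between each of fixture0, fixture1's own z axis and vertical below 0.05 rad and (distance between fixture1 and nest0 below 0.005 m or distance between fixture1 and nest1 below 0.005 m)), for 0.2 s.
3. the drawer is shut with both fixtures in their nests (all of step 2 and value of joint drawer below 0.006 m), for 0.2 s.
At the end, for the whole second after the job is handed in: Every bracket hangs still, a peg through its eye (eye 11 mm sideways, -21 to +4 mm in height of peg middle; within 20 degrees of upright), eyes over 45 mm apart; each fixture flat, its underside centre within 5 mm of a nest floor centre; drawer within 6 mm of shut (all of step 3 and ((x of bracket0_eye in the frame of peg0 between -0.037 and 0.034 m and y of bracket0_eye in the frame of peg0 between -0.011 and 0.011 m and z of bracket0_eye in the frame of peg0 between -0.021 and 0.004 m) or (x of bracket0_eye in the frame of peg1 between -0.037 and 0.034 m and y of bracket0_eye in the frame of peg1 between -0.011 and 0.011 m and z of bracket0_eye in the frame of peg1 between -0.021 and 0.004 m) or (x of bracket0_eye in the frame of peg2 between -0.037 and 0.034 m and y of bracket0_eye in the frame of peg2 between -0.011 and 0.011 m and z of bracket0_eye in the frame of peg2 between -0.021 and 0.004 m) or (x of bracket0_eye in the frame of peg3 between -0.037 and 0.034 m and y of bracket0_eye in the frame of peg3 between -0.011 and 0.011 m and z of bracket0_eye in the frame of peg3 between -0.021 and 0.004 m)) and angle between each of bracket0, bracket1, bracket2, bracket3's own z axis and vertical below 0.35 rad and linear speed of each of bracket0, bracket1, bracket2, bracket3 below 0.03 m/s and ((x of bracket1_eye in the frame of peg0 between -0.037 and 0.034 m and y of bracket1_eye in the frame of peg0 between -0.011 and 0.011 m and z of bracket1_eye in the frame of peg0 between -0.021 and 0.004 m) or (x of bracket1_eye in the frame of peg1 between -0.037 and 0.034 m and y of bracket1_eye in the frame of peg1 between -0.011 and 0.011 m and z of bracket1_eye in the frame of peg1 between -0.021 and 0.004 m) or (x of bracket1_eye in the frame of peg2 between -0.037 and 0.034 m and y of bracket1_eye in the frame of peg2 between -0.011 and 0.011 m and z of bracket1_eye in the frame of peg2 between -0.021 and 0.004 m) or (x of bracket1_eye in the frame of peg3 between -0.037 and 0.034 m and y of bracket1_eye in the frame of peg3 between -0.011 and 0.011 m and z of bracket1_eye in the frame of peg3 between -0.021 and 0.004 m)) and ((x of bracket2_eye in the frame of peg0 between -0.037 and 0.034 m and y of bracket2_eye in the frame of peg0 between -0.011 and 0.011 m and z of bracket2_eye in the frame of peg0 between -0.021 and 0.004 m) or (x of bracket2_eye in the frame of peg1 between -0.037 and 0.034 m and y of bracket2_eye in the frame of peg1 between -0.011 and 0.011 m and z of bracket2_eye in the frame of peg1 between -0.021 and 0.004 m) or (x of bracket2_eye in the frame of peg2 between -0.037 and 0.034 m and y of bracket2_eye in the frame of peg2 between -0.011 and 0.011 m and z of bracket2_eye in the frame of peg2 between -0.021 and 0.004 m) or (x of bracket2_eye in the frame of peg3 between -0.037 and 0.034 m and y of bracket2_eye in the frame of peg3 between -0.011 and 0.011 m and z of bracket2_eye in the frame of peg3 between -0.021 and 0.004 m)) and ((x of bracket3_eye in the frame of peg0 between -0.037 and 0.034 m and y of bracket3_eye in the frame of peg0 between -0.011 and 0.011 m and z of bracket3_eye in the frame of peg0 between -0.021 and 0.004 m) or (x of bracket3_eye in the frame of peg1 between -0.037 and 0.034 m and y of bracket3_eye in the frame of peg1 between -0.011 and 0.011 m and z of bracket3_eye in the frame of peg1 between -0.021 and 0.004 m) or (x of bracket3_eye in the frame of peg2 between -0.037 and 0.034 m and y of bracket3_eye in the frame of peg2 between -0.011 and 0.011 m and z of bracket3_eye in the frame of peg2 between -0.021 and 0.004 m) or (x of bracket3_eye in the frame of peg3 between -0.037 and 0.034 m and y of bracket3_eye in the frame of peg3 between -0.011 and 0.011 m and z of bracket3_eye in the frame of peg3 between -0.021 and 0.004 m)) and distance between bracket0_eye and bracket1_eye above 0.045 m and distance between each of bracket0_eye, bracket1_eye and bracket2_eye above 0.045 m and distance between each of bracket0_eye, bracket1_eye, bracket2_eye and bracket3_eye above 0.045 m); the robot touches nothing.
It fails at once if the jar is knocked over (angle between jar's own z axis and vertical above 0.5 rad).
It fails at once if the solder spool is pushed more than 60 mm or knocked over (distance of spool from where it was at the start of the episode above 0.06 m or angle between spool's own z axis and vertical above 0.5 rad).
Of bracket0, bracket1, bracket2, bracket3 only 2 to 4 are there at a start; the rules pass over those that are not, and their reading is None.
At some moment in a run one of fixture0, fixture1 may be knocked a few centimetres aside while the robot is not near it.
It also fails if it takes over 210 s, if anything falls off the work surface, if the arm or the gripper's body presses on something with over 40 N, if the wrist force passes 120 N, or if a joint passes its speed limit or range.

## Working session

There is one attempt and no reset: what is moved stays moved. The work goes in short steps, Python scripts to look and compute and a shell command to move; the robot and the scene stay as the last step left them, time stands still between calls to the robot, and variables do not carry over. Pictures are saved under pics/ and viewed, at most 14 in all, crops included, and the job is handed in when it is done.

```bash
ls; mkdir -p pics; python3 - <<'E'
from workcell import ctrl
import cv2
print(ctrl.get_obs())
for n in ("scene","side","wrist"):
    cv2.imwrite(f"pics/{n}0.png",cv2.cvtColor(ctrl.get_image(n),cv2.COLOR_RGB2BGR)); print(n,ctrl.camera_params(n))
E
```

```text
pics
{'t': 0.0, 'qpos': array([-1.90043888e-02,  4.23835536e-01,  1.63068234e+00, -1.51892734e-05,
        1.08856556e+00, -1.89863452e-02]), 'qvel': array([ 0.00167986,  0.00020872, -0.00086488, -0.0003553 , -0.00108751,
        0.0013334 ]), 'joint_torque': array([ 1.28069914e-03, -5.44622147e+01, -2.73670936e+01,  6.42951974e-02,
        2.27214623e-02, -1.51321510e-04]), 'ee_pos': array([6.24456079e+02, 2.91465449e-02, 2.21908003e+02]), 'orientation': array([-2.22070055e+00, -2.22067614e+00,  1.63876798e-03]), 'ft_force': array([ 0.35275071, -0.03251648, -0.17976914]), 'moment': array([-0.00549107,  0.00328919,  0.03918052]), 'grasp_force': 0.0, 'width': 87.877439052323}
scene {'vfov': 44.82006066871687, 'cx': 285.36939665979037, 'cy': 211.72850045185544, 'R': array([[ 0.86136764,  0.50786112,  0.01108491],
       [ 0.37848669, -0.62707956, -0.68082234],
       [-0.33881208,  0.59063381, -0.73236471]]), 't': array([-521.36905675, -130.43120829, 1572.19339717])}
side {'vfov': 47.1805449878684, 'cx': 278.4444769969809, 'cy': 200.75131895814837, 'R': array([[ 0.6777921 , -0.7351071 ,  0.01467715],
       [-0.5247455 , -0.49762179, -0.69066252],
       [ 0.51501459,  0.46042383, -0.72302826]]), 't': array([-413.74119203,  406.17077641, 1172.57593281])}
wrist {'vfov': 58.726833764479885, 'cx': 280.1918224924881, 'cy': 209.2876941584303, 'T_tool_cam': array([[ 2.43060390e-04, -9.62435053e-01, -2.71511896e-01,
         7.34114636e+01],
       [ 9.99999964e-01,  2.02871793e-04,  1.76086045e-04,
        -8.51699533e-01],
       [-1.14389277e-04, -2.71511929e-01,  9.62435068e-01,
        -1.61309244e+02],
       [ 0.00000000e+00,  0.00000000e+00,  0.00000000e+00,
         1.00000000e+00]])}
```

View pics/scene0.png

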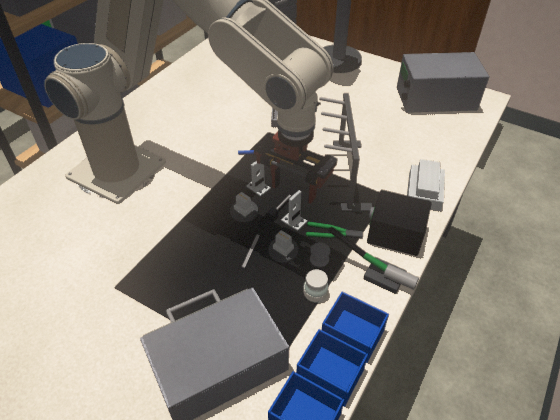

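View pics/side0.png

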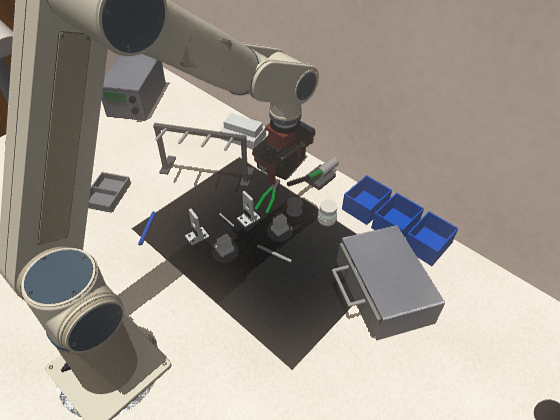

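The scene shows two brackets at about (260,180) and (295,212), fixtures at about (245,205) and (284,247), the white object at (316,285), a dark cylinder at (319,252), the rack top centre and the cabinet lower left. I'll swing the arm to +y to unblock the view.

```bash
python3 -m pendant '{"grip":[1,1,1,1,1,1,1,1,1,1],"linear":[[30,-22,-13],[30,-22,-13],[30,-22,-13],[30,-22,-13],[30,-22,-13],[30,-22,-13],[30,-22,-13],[30,-22,-13],[30,-22,-13],[30,-22,-13]],"angular":[[0,0,0],[0,0,0],[0,0,0],[0,0,0],[0,0,0],[0,0,0],[0,0,0],[0,0,0],[0,0,0],[0,0,0]]}'
cat > h.py <<'E'
from workcell import ctrl
import cv2, numpy as np
from scipy.spatial.transform import Rotation as Rot
def cam(n,obs=None):
    p=ctrl.camera_params(n); f=210/np.tan(np.radians(p["vfov"]/2))
    K=np.array([[f,0,p["cx"]],[0,f,p["cy"]],[0,0,1]])
    if n=="wrist":
        o=obs or ctrl.get_obs(); T=np.eye(4); T[:3,:3]=Rot.from_rotvec(o["orientation"]).as_matrix(); T[:3,3]=o["ee_pos"]
        M=np.linalg.inv(T@p["T_tool_cam"]); return K,M[:3,:3],M[:3,3]
    return K,p["R"],p["t"]
def shot(n,name):
    """picture + its camera, saved as npz and png"""
    c=cam(n); im=ctrl.get_image(n); np.savez(f"pics/{name}.npz",im=im,K=c[0],R=c[1],t=c[2]); cv2.imwrite(f"pics/{name}.png",im[...,::-1]); return im,c
def load(name):
    d=np.load(f"pics/{name}.npz"); return d["im"],(d["K"],d["R"],d["t"])
def proj(c,X):
    Y=(c[1]@np.atleast_2d(X).T).T+c[2]; Y=(c[0]@Y.T).T; return Y[:,:2]/Y[:,2:]
def onz(c,uv,z):
    d=c[1].T@np.linalg.inv(c[0])@np.array([*uv,1]); C=-c[1].T@c[2]; return C+d*(z-C[2])/d[2]
def tri(obs):
    """obs: list of (cam,(u,v)); returns point and residual mm"""
    A=np.zeros((3,3));b=np.zeros(3);L=[]
    for c,uv in obs:
        d=c[1].T@np.linalg.inv(c[0])@np.array([*uv,1]); d/=np.linalg.norm(d); C=-c[1].T@c[2]; P=np.eye(3)-np.outer(d,d); A+=P;b+=P@C;L.append((P,C))
    X=np.linalg.solve(A,b); return X,max(np.linalg.norm(P@(X-C)) for P,C in L)
def crop(name,x0,x1,y0,y1,s):
    im=load(name)[0][y0:y1,x0:x1,::-1]; return cv2.resize(im,None,fx=s,fy=s,interpolation=cv2.INTER_CUBIC)
E
python3 - <<'E'
from h import *
shot("scene","s1"); shot("side","d1")
cv2.imwrite("pics/s1c.png",crop("s1",130,430,80,420,1.75))
cv2.imwrite("pics/d1c.png",crop("d1",100,450,90,345,2.25))
E
```

```text
t: 0.98
ee_pos: [403.5, 301.1, 353.2]
orientation: [2.222, 2.221, -0.0]
ft_force: [1.0, 1.0, -0.9]
width: 87.9
grasp_force: 0.0
```

View pics/s1c.png

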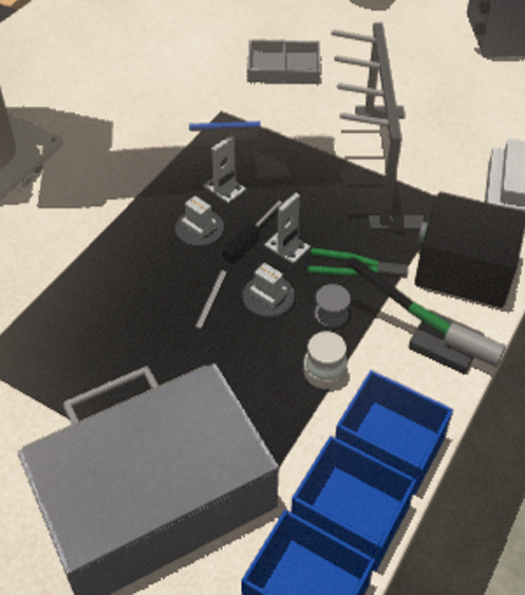

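View pics/d1c.png

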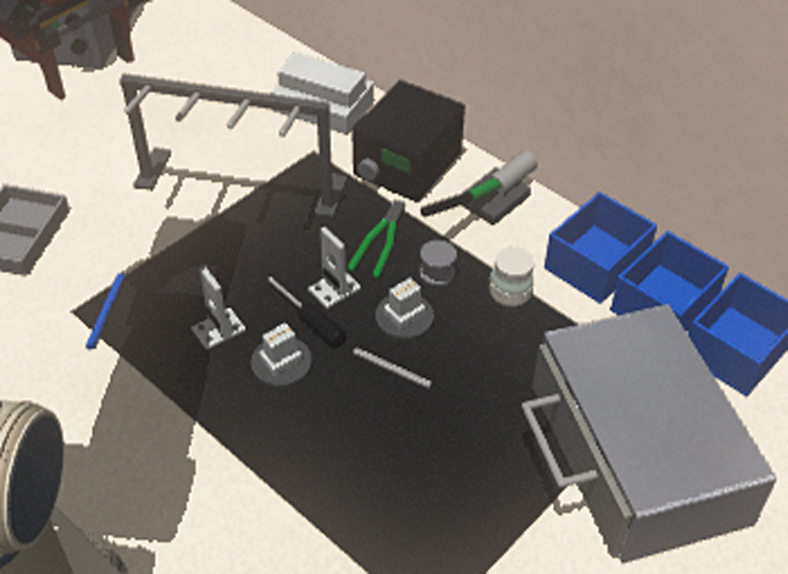

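```bash
python3 - <<'E'
from h import *
s=load("s1")[1]; d=load("d1")[1]
P={"hL":((154,372),(527,404)),"hR":((68,405),(563,485)),"cF+":((215,367),(543,347)),"cF-":((22,458),(633,515)),"cB+":((277,465),(672,307)),
"p0t":((333,33),(129,107)),"p1t":((336,59),(180,118)),"p2t":((338,87),(232,126)),"p3t":((341,116),(284,133)),"p0b":((372,40),(149,88)),"p3b":((387,122),(297,110)),
"bA+top":((212,146),(203,266)),"bA-top":((234,140),(213,278)),"bB+top":((281,199),(322,227)),"bB-top":((298,197),(345,240)),
"Fa":((196,203),(279,332)),"Fb":((267,271),(406,287)),"spool":((333,297),(438,248)),"jar":((326,345),(513,258))}
for k,(a,b) in P.items():
    X,r=tri([(s,(130+a[0]/1.75,80+a[1]/1.75)),(d,(100+b[0]/2.25,90+b[1]/2.25))]); print(k,X.round(),r.round(1))
E
```

```text
hL [ 565. -244.   68.] 2.2
hR [ 502. -345.   73.] 2.1
cF+ [ 637. -209.   85.] 5.2
cF- [ 511. -433.   92.] 3.0
cB+ [ 784. -298.  106.] 4.1
p0t [491. 392. 207.] 2.1
p1t [527. 331. 203.] 0.2
p2t [564. 268. 204.] 0.2
p3t [601. 207. 205.] 0.3
p0b [547. 426. 191.] 0.2
p3b [660. 246. 189.] 1.7
bA+top [411. 150. 118.] 14.8
bA-top [427. 170.  97.] 7.8
bB+top [567.  98. 116.] 9.8
bB-top [588.  92. 109.] 12.7
Fa [436.  51.  68.] 0.4
Fb [603. -13.  67.] 0.6
spool [702.  14.  44.] 2.1
jar [741. -84.  68.] 0.6
```

```bash
python3 - <<'E'
from h import *
shot("wrist","w1"); cv2.imwrite("pics/w1c.png",crop("w1",0,560,0,420,1.42))
E
python3 -m pendant '{"grip":[1,1,1,1,1,1,1,1],"linear":[[-25,15,5],[-25,15,5],[-25,15,5],[-25,15,5],[-25,15,5],[-25,15,5],[0,0,0],[0,0,0]],"angular":[[0,0,0],[0,0,0],[0,0,0],[0,0,0],[0,0,0],[0,0,0],[0,0,0],[0,0,0]]}'
python3 - <<'E'
from h import *
shot("wrist","w2"); cv2.imwrite("pics/w2c.png",crop("w2",0,560,0,420,1.42))
E
```

```text
t: 1.8
ee_pos: [495.2, 147.8, 321.5]
orientation: [-2.225, -2.216, 0.003]
ft_force: [-0.0, 0.7, 0.3]
width: 87.9
grasp_force: 0.0
```

View pics/w1c.png

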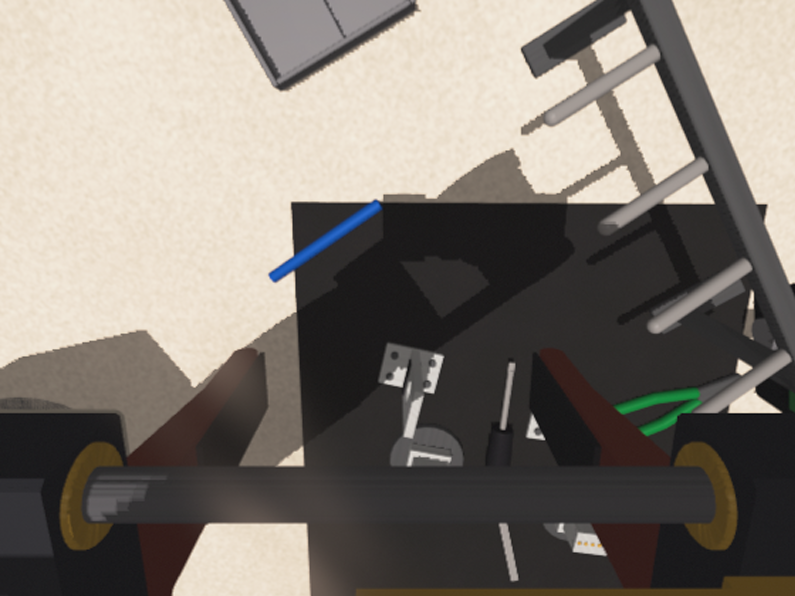

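View pics/w2c.png

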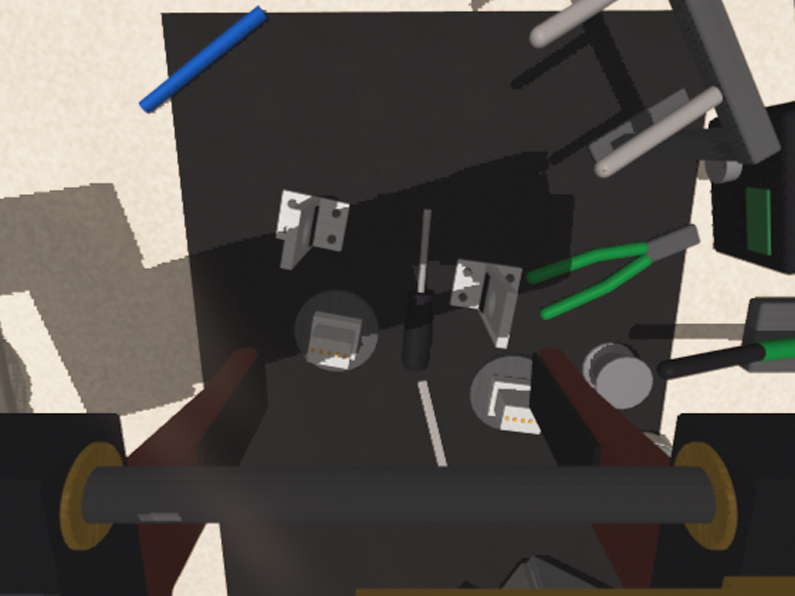

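```bash
cat > fit.py <<'E'
from h import *
from scipy.optimize import least_squares
V={n:load(n)[1] for n in ("s1","d1","w1","w2")}
def uv(n,p):
    return (130+p[0]/1.75,80+p[1]/1.75) if n=="s1" else (100+p[0]/2.25,90+p[1]/2.25) if n=="d1" else (p[0]/1.42,p[1]/1.42)
def W(q,L):
    c,s=np.cos(q[2]),np.sin(q[2]); L=np.atleast_2d(L); return np.c_[q[0]+c*L[:,0]-s*L[:,1],q[1]+s*L[:,0]+c*L[:,1],L[:,2]]
def fit(name,q0,obs):
    def f(q): return np.concatenate([(proj(V[n],W(q,L))[0]-uv(n,p)) for n,p,L in obs])
    r=least_squares(f,q0,loss="soft_l1"); e=f(r.x).reshape(-1,2); print(name,r.x.round(3),"rms px",np.sqrt((e**2).mean()).round(2)); print("  ",[(o[0],*x) for o,x in zip(obs,e.round(1).tolist())]); return r.x
py=[108,36,-36,-108]
T=lambda i:(-70,py[i],202.9); B=lambda i:(0,py[i],188)
if __name__=="__main__":
    fit("rack",[600,340,.55],[("s1",(333,33),T(0)),("s1",(336,59),T(1)),("s1",(338,87),T(2)),("s1",(341,116),T(3)),("d1",(129,107),T(0)),("d1",(180,118),T(1)),("d1",(232,126),T(2)),("d1",(284,133),T(3)),
     ("w1",(551,118),T(0)),("w1",(605,228),T(1)),("w1",(655,326),T(2)),("w2",(603,170),T(3)),("w2",(537,40),T(2)),("w1",(653,52),B(0)),("w1",(703,163),B(1)),("w1",(747,265),B(2)),("w2",(715,95),B(3))])
    c=[(-30,22,6),(30,22,6),(30,-22,6),(-30,-22,6)]
    fit("brA",[419,160,-.25],[("w2",p,l) for p,l in zip([(285,190),(350,207),(343,251),(277,232)],c)]+[("w1",p,l) for p,l in zip([(388,343),(443,354),(432,396),(379,383)],c)]+[("w2",(281,266),(-4,-22,105)),("w2",(292,269),(4,-22,105))])
    fit("brB",[578,95,-.1],[("w2",p,l) for p,l in zip([(457,259),(523,266),(518,310),(450,303)],c)]+[("w2",(497,346),(-4,-22,105)),("w2",(508,348),(4,-22,105))])
    H=lambda y:(-42,y,75)
    fit("cab",[590,-310,-.55],[("s1",(154,372),H(55)),("s1",(68,405),H(-55)),("d1",(527,404),H(55)),("d1",(563,485),H(-55)),("s1",(215,367),(0,133,105)),("s1",(22,458),(0,-133,105)),("s1",(277,465),(170,133,105)),
      ("d1",(543,347),(0,133,105)),("d1",(633,515),(0,-133,105)),("d1",(672,307),(170,133,105)),("d1",(772,478),(170,-133,105))])
    for n,(p) in (("Fa",(336,331)),("Fb",(510,394))): print(n,onz(V["w2"],uv("w2",p),10).round(1))
E
python3 fit.py
```

```text
rack [6.03937e+02 3.38424e+02 5.46000e-01] rms px 0.67
   [('s1', -0.3, -0.2), ('s1', -0.4, -0.3), ('s1', 0.0, -0.5), ('s1', 0.1, -0.1), ('d1', -0.8, 1.8), ('d1', -0.8, 0.2), ('d1', -1.0, -0.1), ('d1', -0.9, 0.1), ('w1', -0.0, -0.1), ('w1', 0.3, -0.3), ('w1', -0.4, 0.2), ('w2', 0.7, -0.2), ('w2', 1.6, -0.8), ('w1', 0.5, 0.5), ('w1', -0.8, 0.8), ('w1', -1.1, -0.3), ('w2', 0.2, 1.0)]
brA [ 4.17722e+02  1.57970e+02 -2.29000e-01] rms px 1.24
   [('w2', -0.5, -0.7), ('w2', 0.6, -1.9), ('w2', -1.3, 0.5), ('w2', -0.6, 3.6), ('w1', 0.0, -0.3), ('w1', 1.2, 0.9), ('w1', 1.4, -1.9), ('w1', -0.4, -1.3), ('w2', 0.1, 0.8), ('w2', 0.0, 0.4)]
brB [ 5.75795e+02  9.74560e+01 -1.10000e-01] rms px 0.96
   [('w2', 0.4, -0.0), ('w2', -0.5, -0.2), ('w2', -2.5, 0.9), ('w2', 0.9, 1.2), ('w2', 0.3, -0.4), ('w2', -0.1, -1.0)]
cab [ 5.70432e+02 -3.19359e+02 -5.44000e-01] rms px 2.61
   [('s1', -3.0, 0.7), ('s1', 0.7, 1.1), ('d1', 1.2, -0.5), ('d1', 0.6, -2.2), ('s1', -0.0, -3.6), ('s1', -3.9, -6.4), ('s1', 0.3, 0.7), ('d1', -0.7, -7.2), ('d1', -0.5, 0.9), ('d1', -2.1, -1.8), ('d1', 0.8, 0.8)]
Fa [435.   54.6  10. ]
Fb [602.7 -11.1  10. ]
```

```bash
cat >> h.py <<'E'
def go(x,y,z,yaw=None):
    """print remaining tool-frame shift and turn (tool down, tool y at heading yaw, mod pi) from the measured pose"""
    o=ctrl.get_obs(); R=Rot.from_rotvec(o["orientation"]); Rm=R.as_matrix(); cur=np.arctan2(Rm[1,1],Rm[0,1])
    d=Rm.T@(np.array([x,y,z])-o["ee_pos"])
    a=0 if yaw is None else (yaw-cur+np.pi/2)%np.pi-np.pi/2
    tgt=Rot.from_euler("z",cur+a)*Rot.from_matrix([[0,1,0],[1,0,0],[0,0,-1]])
    print("t %.2f"%o["t"],"pos",o["ee_pos"].round(1),"yaw %.3f"%cur,"q6 %.2f"%o["qpos"][5],"shift first",d.round(1),"then turn",(R.inv()*tgt).as_rotvec().round(3),"| shift after turn",(tgt.as_matrix().T@(np.array([x,y,z])-o["ee_pos"])).round(1),"w %.1f gf %.1f"%(o["width"],o["grasp_force"]),"F",o["ft_force"].round(1))
E
python3 -c "
from h import *
go(417.7,158,85,-.229)"
```

```text
t 1.85 pos [494.9 148.8 321.9] yaw -0.003 q6 0.27 shift first [  9.1 -76.9 237. ] then turn [-0.002  0.001  0.226] | shift after turn [ -8.6 -77.3 236.9] w 88.1 gf 0.0 F [-0.2  0.6 -0.4]
```

```bash
python3 -m pendant '{"grip":[1,1,1,1,1,1,1,1,1],"linear":[[3,-26,30],[3,-26,30],[3,-25,30],[0,0,40],[0,0,40],[0,0,33],[0,0,34],[0,0,0],[0,0,0]],"angular":[[0,0,0],[0,0,0],[0,0,0],[0,0,0.113],[0,0,0.113],[0,0,0],[0,0,0],[0,0,0],[0,0,0]]}'
python3 -c "
from h import *
go(417.7,158,85,-.229)
shot('wrist','w3'); cv2.imwrite('pics/w3c.png',crop('w3',0,560,0,420,1.42))"
```

```text
t: 2.6
ee_pos: [416.5, 159.1, 84.8]
orientation: [-2.456, -1.957, 0.007]
ft_force: [0.2, -0.2, 0.6]
width: 87.5
grasp_force: 0.0
t 2.60 pos [416.5 159.1  84.8] yaw -0.225 q6 0.56 shift first [-0.8  1.4 -0.2] then turn [-0.004  0.002  0.004] | shift after turn [-0.8  1.5 -0.2] w 87.5 gf 0.0 F [ 0.2 -0.2  0.6]
```

View pics/w3c.png

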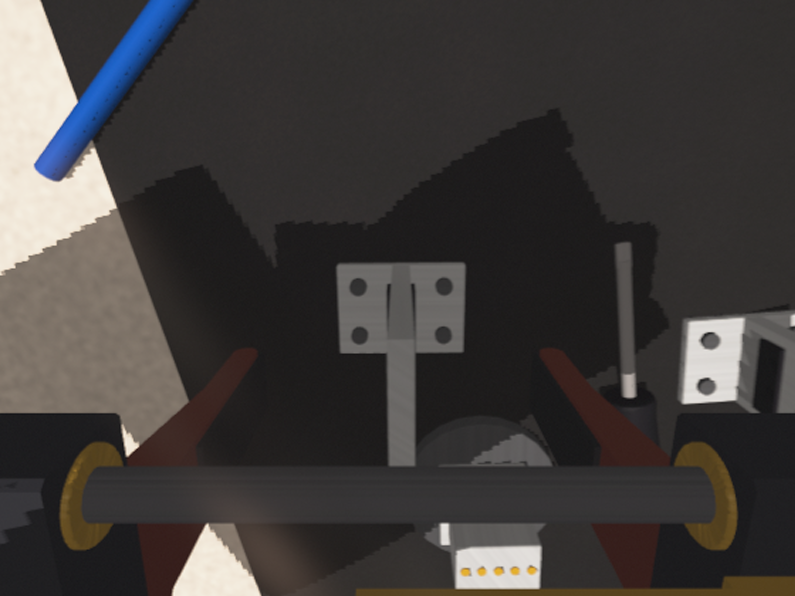

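The bracket stands centred between the fingers, foot corners (337,264)–(463,352), well aligned. I check its offset along tool x and then close.

```bash
python3 -c "
from h import *
c=load('w3')[1]
p=[onz(c,(u/1.42,v/1.42),6) for u,v in ((337,264),(465,263),(463,352),(342,353))]
print(np.round(p,1), np.mean(p,0).round(1))"
python3 -m pendant '{"grip":[-1,-1,-1,-1,-1,-1,-1,-1,-1,-1],"linear":[[0,0,0],[0,0,0],[0,0,0],[0,0,0],[0,0,0],[0,0,0],[0,0,0],[0,0,0],[0,0,0],[0,0,0]],"angular":[[0,0,0],[0,0,0],[0,0,0],[0,0,0],[0,0,0],[0,0,0],[0,0,0],[0,0,0],[0,0,0],[0,0,0]]}'
```

```text
[[392.9 186.3   6. ]
 [450.7 173.6   6. ]
 [441.4 130.6   6. ]
 [384.1 143.1   6. ]] [417.3 158.4   6. ]
t: 3.48
ee_pos: [417.9, 159.0, 85.6]
orientation: [-2.458, -1.957, 0.0]
ft_force: [0.3, -0.2, -0.1]
width: 24.5
grasp_force: 0.0
```

```bash
python3 -m pendant '{"grip":[-1,-1,-1,-1,-1,-1,-1,-1,-1,-1,-1,-1],"linear":[[0,0,0],[0,0,0],[0,0,0],[0,0,0],[0,0,-10],[0,0,-20],[0,0,-30],[0,0,-30],[0,0,-30],[0,0,-30],[0,0,0],[0,0,0]],"angular":[[0,0,0],[0,0,0],[0,0,0],[0,0,0],[0,0,0],[0,0,0],[0,0,0],[0,0,0],[0,0,0],[0,0,0],[0,0,0],[0,0,0]]}'
python3 -m pendant '{"grip":[-1,-1,-1,-1,-1,-1,-1,-1,-1],"linear":[[0,0,0],[0,0,0],[0,0,0],[0,0,0],[0,0,0],[0,0,0],[0,0,0],[0,0,0],[0,0,0]],"angular":[[0,0,-0.11],[0,0,-0.11],[0,0,-0.11],[0,0,-0.11],[0,0,-0.11],[0,0,-0.11],[0,0,-0.11],[0,0,0],[0,0,0]]}'
python3 -c "
from h import *
go(486.9,309.5,236,.546)"
```

```text
t: 4.48
ee_pos: [418.8, 159.3, 237.6]
orientation: [2.457, 1.956, 0.006]
ft_force: [-0.0, 0.2, -1.4]
width: 7.7
grasp_force: 30.0
t: 5.23
ee_pos: [417.1, 158.7, 234.5]
orientation: [-1.547, -2.733, 0.003]
ft_force: [0.3, -0.0, -1.2]
width: 7.5
grasp_force: 30.0
t 5.23 pos [417.1 158.7 234.5] yaw 0.541 q6 -0.20 shift first [ 93.3 137.5  -1.8] then turn [-0.002 -0.001 -0.005] | shift after turn [ 92.6 138.   -1.5] w 7.5 gf 30.0 F [ 0.3 -0.  -1.2]
```

```bash
python3 -m pendant '{"grip":[-1,-1,-1,-1,-1,-1,-1,-1],"linear":[[18.5,27.5,0],[18.5,27.5,0],[18.5,27.5,0],[18.5,27.5,0],[18.5,27.5,0],[0,0,-1],[0,0,0],[0,0,0]],"angular":[[0,0,-0.005],[0,0,0],[0,0,0],[0,0,0],[0,0,0],[0,0,0],[0,0,0],[0,0,0]]}'
python3 -c "
from h import *
go(486.9,309.5,236,.546)
shot('scene','s2');shot('wrist','w4');shot('side','d2')
a=crop('w4',0,560,0,420,.8);b=crop('d2',100,280,100,205,2.6)
im=np.zeros((600,800,3),np.uint8);im[:a.shape[0],:a.shape[1]]=a;im[-b.shape[0]:,:b.shape[1]]=b
c=crop('s2',290,400,70,210,2.8);im[:c.shape[0],800-c.shape[1]:]=c
cv2.imwrite('pics/c2.png',im)"
```

```text
t: 5.9
ee_pos: [486.2, 308.8, 235.6]
orientation: [-1.538, -2.738, 0.004]
ft_force: [-0.3, -0.1, -1.9]
width: 7.9
grasp_force: 30.0
t 5.90 pos [486.2 308.8 235.6] yaw 0.548 q6 -0.00 shift first [ 0.2  0.9 -0.4] then turn [-0.003  0.     0.002] | shift after turn [ 0.2  0.9 -0.4] w 7.9 gf 30.0 F [-0.3 -0.1 -1.9]
```

View pics/c2.png

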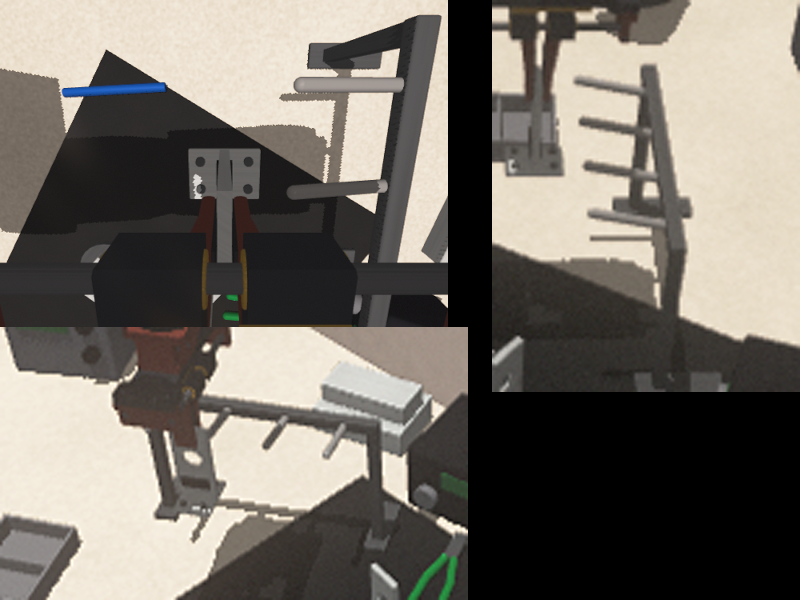

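Eye is free of the fingers and facing the peg. I insert along the peg's axis.

```bash
python3 -m pendant '{"grip":[-1,-1,-1,-1,-1,-1],"linear":[[0,16,3.2],[0,16,3.2],[0,16,3.5],[0,6,1.3],[0,0,0],[0,0,0]],"angular":[[0,0,0],[0,0,0],[0,0,0],[0,0,0],[0,0,0],[0,0,0]]}'
python3 -m pendant '{"grip":[-1,-1,-1,-1,-1,-1],"linear":[[0,10,2.1],[0,10,2.1],[0,12,2.6],[0,0,0],[0,0,0],[0,0,0]],"angular":[[0,0,0],[0,0,0],[0,0,0],[0,0,0],[0,0,0],[0,0,0]]}'
python3 -c "
from h import *
go(559.5,353.6,218,.546)
shot('scene','s3');shot('side','d3')"
```

```text
t: 6.55
ee_pos: [532.7, 337.0, 225.3]
orientation: [-1.537, -2.739, 0.002]
ft_force: [0.5, 0.5, -1.5]
width: 7.8
grasp_force: 30.0
t: 7.05
ee_pos: [560.2, 354.3, 218.5]
orientation: [-1.536, -2.74, 0.001]
ft_force: [0.1, -0.2, -1.1]
width: 7.7
grasp_force: 30.0
t 7.05 pos [560.2 354.3 218.5] yaw 0.549 q6 -0.00 shift first [-0.3 -1.   0.5] then turn [-0.001  0.     0.003] | shift after turn [-0.3 -1.   0.5] w 7.7 gf 30.0 F [ 0.1 -0.2 -1.1]
```

```bash
python3 -m pendant '{"grip":[-1,-1,-1,-1,-1,-1],"linear":[[0,0,3],[0,0,2],[0,0,1],[0,0,1],[0,0,0],[0,0,0]],"angular":[[0,0,0],[0,0,0],[0,0,0],[0,0,0],[0,0,0],[0,0,0]]}'
python3 -m pendant '{"grip":[-0.5,-0.5,-0.5,-0.5,-0.5,-0.5,-0.5,-0.5],"linear":[[0,0,0],[0,0,0],[0,0,0],[0,0,0],[0,0,0],[0,0,0],[0,0,0],[0,0,0]],"angular":[[0,0,0],[0,0,0],[0,0,0],[0,0,0],[0,0,0],[0,0,0],[0,0,0],[0,0,0]]}'
python3 -m pendant '{"grip":[-0.5,-0.5,-0.5,-0.5,-0.5],"linear":[[0,0,-10],[0,0,-20],[0,0,-30],[0,0,0],[0,0,0]],"angular":[[0,0,0],[0,0,0],[0,0,0],[0,0,0],[0,0,0]]}'
python3 -c "
from h import *
go(575.5,97.3,285,-.11)
shot('side','d4');shot('scene','s4')
b=crop('d4',100,280,100,205,2.2);c=crop('s4',300,400,70,210,2.8)
im=np.zeros((600,800,3),np.uint8);im[:b.shape[0],:b.shape[1]]=b;im[:c.shape[0],800-c.shape[1]:]=c
cv2.imwrite('pics/c4.png',im[:400])"
```

```text
t: 7.65
ee_pos: [560.6, 354.5, 211.7]
orientation: [1.536, 2.74, 0.0]
ft_force: [0.2, -0.6, -1.5]
width: 7.6
grasp_force: 30.0
t: 8.32
ee_pos: [560.5, 354.5, 211.7]
orientation: [1.536, 2.74, 0.0]
ft_force: [-0.2, -0.5, -0.0]
width: 21.8
grasp_force: 0.0
t: 8.73
ee_pos: [561.6, 355.2, 274.6]
orientation: [1.535, 2.738, 0.007]
ft_force: [-0.5, 0.2, -0.4]
width: 21.7
grasp_force: 0.0
t 8.73 pos [561.6 355.2 274.6] yaw 0.549 q6 -0.00 shift first [-227.2 -122.7  -11. ] then turn [ 0.005 -0.002  0.659] | shift after turn [-254.8   42.1  -10.4] w 21.7 gf 0.0 F [-0.5  0.2 -0.4]
```

View pics/c4.png

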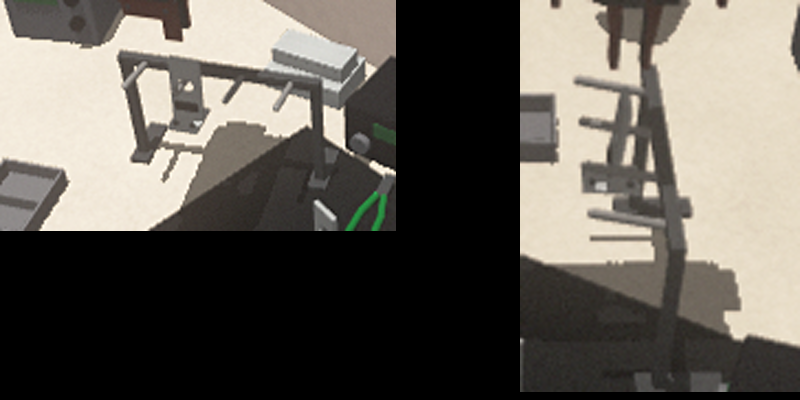

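Bracket hangs on peg1 with the gripper clear. On to bracket B.

```bash
python3 -m pendant '{"grip":[-0.5,-0.5,-0.5,0,1,1,1,1,1,1,1,1],"linear":[[-32.5,-17.5,0],[-32.5,-17.5,0],[-32.5,-17.5,0],[-32.5,-17.5,0],[-32.5,-17.5,0],[-32.5,-17.5,0],[-32.5,-17.5,0],[0,0,5],[0,0,15],[0,0,25],[0,0,25],[0,0,0]],"angular":[[0,0,0],[0,0,0],[0,0,0],[0,0,0],[0,0,0],[0,0,0],[0,0,0],[0,0,0.13],[0,0,0.12],[0,0,0.12],[0,0,0.12],[0,0,0.12]]}'
python3 -m pendant '{"grip":[1,1,1],"linear":[[0,0,0],[0,0,0],[0,0,0]],"angular":[[0,0,0.05],[0,0,0],[0,0,0]]}'
python3 -c "
from h import *
go(575.5,97.3,85,-.11)
shot('wrist','w5'); shot('side','d5');shot('scene','s5')
cv2.imwrite('pics/w5c.png',crop('w5',0,560,0,420,1.42))"
```

```text
t: 9.83
ee_pos: [570.9, 95.7, 195.9]
orientation: [-2.286, -2.147, 0.012]
ft_force: [-1.1, -0.7, 0.5]
width: 78.4
grasp_force: 0.0
t: 10.08
ee_pos: [574.2, 96.4, 200.8]
orientation: [-2.333, -2.102, 0.002]
ft_force: [-0.7, -0.2, 0.9]
width: 87.4
grasp_force: 0.0
t 10.08 pos [574.2  96.4 200.8] yaw -0.104 q6 0.25 shift first [  1.1   1.4 115.8] then turn [-0.002  0.     0.006] | shift after turn [  1.    1.2 115.8] w 87.4 gf 0.0 F [-0.7 -0.2  0.9]
```

View pics/w5c.png

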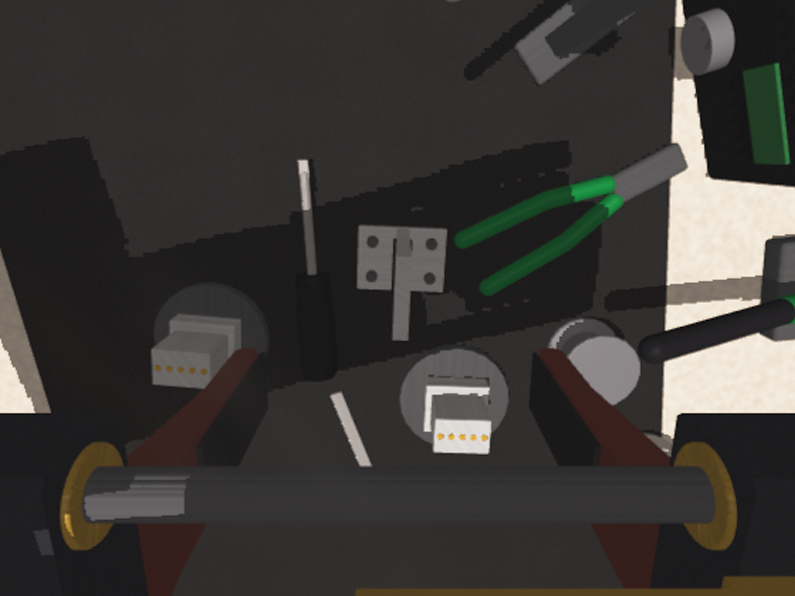

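B's foot spans (358,226)–(443,292), slightly turned clockwise; both fixtures are visible with bases near (455,400) and (211,338).

```bash
python3 -c "
from h import *
c=load('w5')[1]
f=lambda L,z:np.array([onz(c,(u/1.42,v/1.42),z)[:2] for u,v in L])
p=f([(358,226),(446,230),(443,292),(358,288)],6)
print(p.round(1),p.mean(0).round(1),[np.arctan2(*(b-a)[::-1]).round(3) for a,b in ((p[0],p[1]),(p[3],p[2]))])
t=f([(393,341),(408,341)],105);print('top near',t.round(1))
e=f([(401,400),(508,400),(455,348)],10);print('Fb',e.round(1))
e=f([(154,335),(269,335),(211,283)],10);print('Fa',e.round(1))
q=f([(434,418),(491,419)],62);print('Fb top',q.round(1),np.arctan2(*(q[1]-q[0])[::-1]))
q=f([(152,346),(210,350)],62);print('Fa top?',q.round(1))
go(*p.mean(0),85,-.14)
"
```

```text
[[548.9 121.7]
 [607.5 112.9]
 [602.   69.9]
 [543.5  78.9]] [575.5  95.9] [np.float64(-0.149), np.float64(-0.152)]
top near [[568.5  74.1]
 [576.2  73.3]]
Fb [[564.7  -7.3]
 [642.4 -15.3]
 [606.9  29.1]]
Fa [[396.6  60.8]
 [477.3  52.4]
 [444.1  93.8]]
Fb top [[ 5.865e+02  4.300e+00]
 [ 6.221e+02 -1.000e-01]] -0.12256457885792602
Fa top? [[421.1  70. ]
 [455.5  63.9]]
t 10.23 pos [574.7  96.5 201.6] yaw -0.105 q6 0.25 shift first [ -0.6   0.9 116.6] then turn [-0.     0.     0.035] | shift after turn [ -0.5   0.9 116.6] w 88.0 gf 0.0 F [ 0.5 -0.   0. ]
```

```bash
python3 -m pendant '{"grip":[1,1,1,1,1,-1,-1,-1,-1,-1,-1,-1],"linear":[[-0.5,1,36],[0,0,40],[0,0,40],[0,0,0],[0,0,0],[0,0,0],[0,0,0],[0,0,0],[0,0,0],[0,0,0],[0,0,0],[0,0,0]],"angular":[[0,0,0.04],[0,0,0],[0,0,0],[0,0,0],[0,0,0],[0,0,0],[0,0,0],[0,0,0],[0,0,0],[0,0,0],[0,0,0],[0,0,0]]}'
python3 -m pendant '{"grip":[-1,-1,-1,-1,-1,-1,-1,-1],"linear":[[0,0,0],[0,0,0],[0,0,0],[0,0,0],[0,0,0],[0,0,0],[0,0,0],[0,0,0]],"angular":[[0,0,0],[0,0,0],[0,0,0],[0,0,0],[0,0,0],[0,0,0],[0,0,0],[0,0,0]]}'
python3 -c "
from h import *
q=(603.9,338.4,.546)
for l in ((-115,-108),(-30,-108)):
  c,s=np.cos(q[2]),np.sin(q[2]); print(q[0]+c*l[0]-s*l[1],q[1]+s*l[0]+c*l[1])
go(0,0,0,.546)"
```

```text
t: 11.23
ee_pos: [575.9, 95.9, 86.1]
orientation: [2.377, 2.053, 0.001]
ft_force: [0.1, -0.7, -0.1]
width: 44.5
grasp_force: 0.0
t: 11.9
ee_pos: [575.6, 95.9, 85.6]
orientation: [-2.377, -2.053, 0.0]
ft_force: [1.0, 0.2, -1.0]
width: 7.8
grasp_force: 30.0
561.701508312451 186.38589769598394
634.3432261555407 230.52409916370289
t 11.90 pos [575.6  95.9  85.6] yaw -0.146 q6 0.29 shift first [-178.6 -555.5   85.7] then turn [-0.    -0.    -0.692] | shift after turn [ 216.9 -541.7   85.6] w 7.8 gf 30.0 F [ 1.   0.2 -1. ]
```

```bash
python3 -m pendant '{"grip":[-1,-1,-1,-1,-1,-1,-1,-1,-1,-1,-1,-1],"linear":[[0,0,-10],[0,0,-22],[0,0,-30],[0,0,-30],[0,0,-30],[0,0,-30],[0,0,0],[0,0,0],[0,0,0],[0,0,0],[0,0,0],[0,0,0]],"angular":[[0,0,0],[0,0,0],[0,0,0],[0,0,0],[0,0,-0.1],[0,0,-0.12],[0,0,-0.12],[0,0,-0.12],[0,0,-0.12],[0,0,-0.112],[0,0,0],[0,0,0]]}'
python3 -c "
from h import *
go(561.7,186.4,236,.546)"
```

```text
t: 12.9
ee_pos: [575.6, 95.9, 238.2]
orientation: [1.545, 2.735, 0.0]
ft_force: [-0.1, 0.9, -1.2]
width: 7.7
grasp_force: 30.0
t 12.90 pos [575.6  95.9 238.2] yaw 0.543 q6 -0.40 shift first [84.7 34.9  2.2] then turn [ 0.     0.    -0.003] | shift after turn [84.6 35.2  2.2] w 7.7 gf 30.0 F [-0.1  0.9 -1.2]
```

```bash
python3 -m pendant '{"grip":[-1,-1,-1,-1,-1,-1],"linear":[[28,11.5,0],[28,11.5,0],[28.5,12,2],[0,0,0],[0,0,0],[0,0,0]],"angular":[[0,0,-0.003],[0,0,0],[0,0,0],[0,0,0],[0,0,0],[0,0,0]]}'
python3 -c "
from h import *
go(561.7,186.4,235.5,.546)"
```

```text
t: 13.4
ee_pos: [561.4, 186.0, 235.7]
orientation: [1.538, 2.74, -0.001]
ft_force: [0.5, 0.1, -0.0]
width: 7.7
grasp_force: 30.0
t 13.40 pos [561.4 186.  235.7] yaw 0.548 q6 -0.25 shift first [0.2 0.4 0.2] then turn [-0.     0.     0.002] | shift after turn [0.2 0.4 0.2] w 7.7 gf 30.0 F [ 0.5  0.1 -0. ]
```

```bash
python3 -m pendant '{"grip":[-1,-1,-1,-1,-1,-1],"linear":[[0,16,3.2],[0,16,3.2],[0,16,3.5],[0,6,1.3],[0,0,0],[0,0,0]],"angular":[[0,0,0],[0,0,0],[0,0,0],[0,0,0],[0,0,0],[0,0,0]]}'
python3 -m pendant '{"grip":[-1,-1,-1,-1,-1,-1],"linear":[[0,10,2.1],[0,10,2.1],[0,12,2.6],[0,0,0],[0,0,0],[0,0,0]],"angular":[[0,0,0],[0,0,0],[0,0,0],[0,0,0],[0,0,0],[0,0,0]]}'
python3 -c "
from h import *
go(634.3,230.5,218,.546)
shot('scene','s6');shot('side','d6')
b=crop('d6',100,280,100,205,2.2);c=crop('s6',300,400,70,210,2.8)
im=np.zeros((400,800,3),np.uint8);im[:b.shape[0],:b.shape[1]]=b;im[:c.shape[0],800-c.shape[1]:]=c
cv2.imwrite('pics/c6.png',im)"
```

```text
t: 13.9
ee_pos: [607.3, 213.4, 224.2]
orientation: [-1.538, -2.739, 0.002]
ft_force: [-0.4, -0.3, -1.3]
width: 7.8
grasp_force: 30.0
t: 14.4
ee_pos: [634.5, 231.0, 217.5]
orientation: [-1.536, -2.74, 0.001]
ft_force: [0.1, -0.6, 0.0]
width: 7.7
grasp_force: 30.0
t 14.40 pos [634.5 231.  217.5] yaw 0.549 q6 -0.22 shift first [-0.3 -0.5 -0.5] then turn [-0.001 -0.     0.003] | shift after turn [-0.3 -0.5 -0.5] w 7.7 gf 30.0 F [ 0.1 -0.6  0. ]
```

View pics/c6.png

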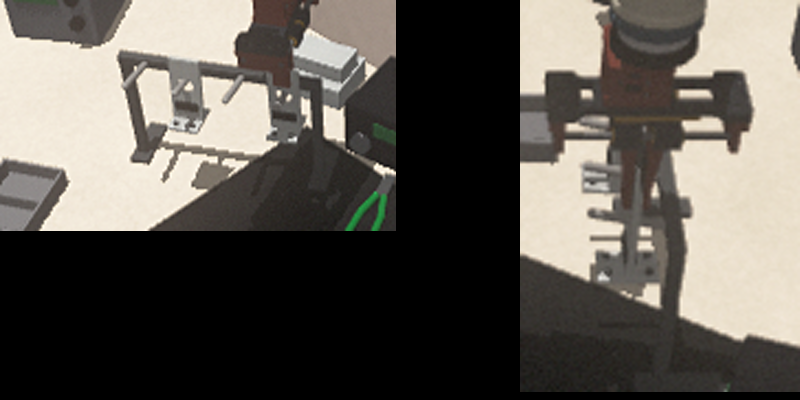

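```bash
python3 -m pendant '{"grip":[-1,-1,-1,-1,-0.5,-0.5,-0.5,-0.5,-0.5,-0.5,-0.5,-0.5],"linear":[[0,0,3],[0,0,2],[0,0,1.5],[0,0,0],[0,0,0],[0,0,0],[0,0,0],[0,0,0],[0,0,0],[0,0,0],[0,0,0],[0,0,0]],"angular":[[0,0,0],[0,0,0],[0,0,0],[0,0,0],[0,0,0],[0,0,0],[0,0,0],[0,0,0],[0,0,0],[0,0,0],[0,0,0],[0,0,0]]}'
python3 -m pendant '{"grip":[-0.5,-0.5,-0.5,-0.5,-0.5,-0.5,-0.5,-0.5,-0.5,-0.5],"linear":[[0,0,-10],[0,0,-20],[0,0,-30],[0,0,-20],[-28.5,-25.6,0],[-28.5,-25.6,0],[-28.5,-25.6,0],[-28.5,-25.6,0],[-28.5,-25.6,0],[-28.5,-25.6,0]],"angular":[[0,0,0],[0,0,0],[0,0,0],[0,0,0],[0,0,0],[0,0,0],[0,0,0],[0,0,0],[0,0,0],[0,0,0]]}'
python3 -m pendant '{"grip":[0,0,0,0,0,0,0,0,0,0],"linear":[[-28.5,-25.6,0],[-28.5,-25.6,0],[-28.5,-25.6,0],[-28.5,-25.6,0],[-28.5,-25.6,0],[-28.5,-25.6,0],[-28.5,-25.6,0],[-28.5,-25.6,0],[0,0,0],[0,0,0]],"angular":[[0,0,0],[0,0,0],[0,0,0],[0,0,0],[0,0,0],[0,0,0],[0,0,0],[0,0,0],[0,0,0],[0,0,0]]}'
python3 -m pendant '{"grip":[0,0,0,0,0,0,0,0,0,0,0],"linear":[[0,0,10],[0,0,10],[0,0,10],[0,0,10],[0,0,10],[0,0,10],[0,0,10],[0,0,10],[0,0,10],[0,0,0],[0,0,0]],"angular":[[0,0,0.121],[0,0,0.121],[0,0,0.121],[0,0,0.121],[0,0,0.121],[0,0,0.121],[0,0,0.121],[0,0,0.121],[0,0,0.121],[0,0,0],[0,0,0]]}'
python3 -c "
from h import *
go(534,-296,200,-.544)
shot('wrist','w7');shot('scene','s7');shot('side','d7')
a=crop('w7',0,560,0,420,1.05)
b=crop('d7',125,235,110,180,1.9);c=crop('s7',310,380,80,180,1.9)
im=np.zeros((600,800,3),np.uint8);im[:a.shape[0],:a.shape[1]]=a;im[450:450+b.shape[0],:b.shape[1]]=b;im[-c.shape[0]:,800-c.shape[1]:]=c
cv2.imwrite('pics/c7.png',im)"
```

```text
t: 15.5
ee_pos: [634.9, 231.2, 211.1]
orientation: [-1.536, -2.74, 0.0]
ft_force: [0.3, 0.5, -0.0]
width: 22.1
grasp_force: 0.0
t: 16.33
ee_pos: [592.7, 3.5, 292.2]
orientation: [1.535, 2.74, 0.001]
ft_force: [1.3, -0.0, 0.6]
width: 21.9
grasp_force: 0.0
t: 17.17
ee_pos: [536.9, -298.0, 291.8]
orientation: [1.541, 2.737, 0.0]
ft_force: [0.6, -0.3, 1.4]
width: 43.7
grasp_force: 0.0
t: 18.08
ee_pos: [537.6, -294.8, 201.3]
orientation: [-2.729, -1.555, 0.0]
ft_force: [0.2, -0.3, -0.3]
width: 43.9
grasp_force: 0.0
t 18.08 pos [ 537.6 -294.8  201.3] yaw -0.535 q6 0.01 shift first [-2.9 -2.5  1.3] then turn [-0.001 -0.     0.009] | shift after turn [-2.9 -2.5  1.3] w 43.9 gf 0.0 F [ 0.2 -0.3 -0.3]
```

View pics/c7.png

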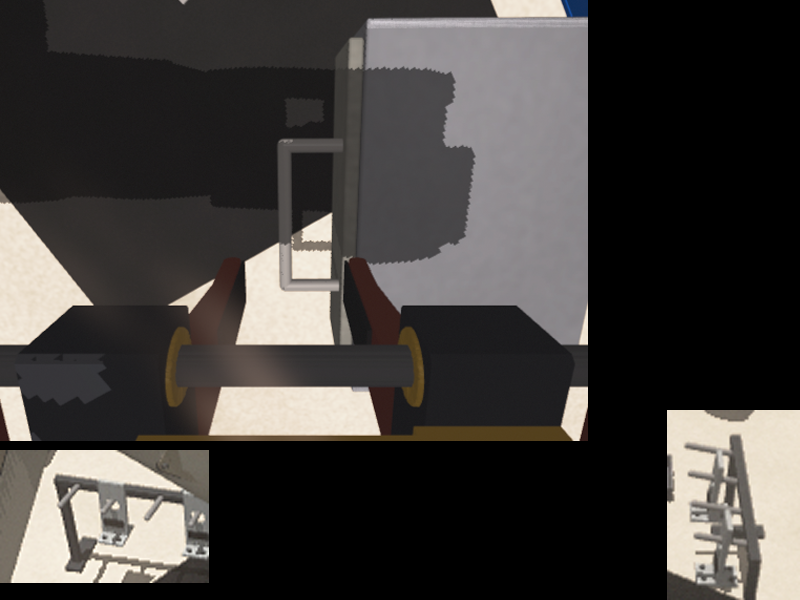

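The whole handle bar shows from (285,143) to (285,286) with both brackets hung on the rack; the bar is parallel to tool x.

```bash
python3 -c "
from h import *
c=load('w7')[1]
P=lambda u,v,z:onz(c,(u/1.05,v/1.05),z)
a=P(285,142,75);b=P(285,287,75);print(a,b,np.linalg.norm(a-b),(a+b)/2,'yaw',np.arctan2(*(a-b)[1::-1])-np.pi/2)
for u,v in ((366,25),(360,205)): print('cab front top',P(u,v,105))
for u,v in ((348,40),(336,205)): print('panel',P(u,v,95))
m=(a+b)/2; go(m[0],m[1],58,np.arctan2(*(a-b)[1::-1])-np.pi/2)"
```

```text
[ 557.23169193 -247.92713498   75.        ] [ 498.37254115 -345.89413875   75.        ] 114.28881597748399 [ 527.80211654 -296.91063687   75.        ] yaw -0.5410118399345467
cab front top [ 636.29629358 -211.86168656  105.        ]
cab front top [ 581.07027549 -307.96768171  105.        ]
panel [ 624.95638262 -212.93108067   95.        ]
panel [ 566.82948745 -302.34121984   95.        ]
t 18.23 pos [ 538.1 -295.9  202.2] yaw -0.537 q6 0.01 shift first [ -6.1  -8.5 144.2] then turn [ 0.001 -0.     0.004] | shift after turn [ -6.2  -8.3 144.2] w 43.7 gf 0.0 F [-0.4 -0.2 -0.2]
```

```bash
python3 -m pendant '{"grip":[0,0,0,0,0,0,0,-1,-1,-1,-1,-1],"linear":[[-6,-8.5,24],[0,0,40],[0,0,40],[0,0,25],[0,0,15],[0,0,0],[0,0,0],[0,0,0],[0,0,0],[0,0,0],[0,0,0],[0,0,0]],"angular":[[0,0,0],[0,0,0],[0,0,0],[0,0,0],[0,0,0],[0,0,0],[0,0,0],[0,0,0],[0,0,0],[0,0,0],[0,0,0],[0,0,0]]}'
python3 -m pendant '{"grip":[-1,-1,-1,-1],"linear":[[0,0,0],[0,0,0],[0,0,0],[0,0,0]],"angular":[[0,0,0],[0,0,0],[0,0,0],[0,0,0]]}'
```

```text
t: 19.23
ee_pos: [527.4, -297.3, 58.1]
orientation: [2.732, 1.548, 0.001]
ft_force: [0.0, -0.2, -0.7]
width: 13.9
grasp_force: 0.0
t: 19.57
ee_pos: [527.4, -297.2, 57.8]
orientation: [2.733, 1.548, 0.001]
ft_force: [-0.5, 0.1, 6.6]
width: 9.2
grasp_force: 30.0
```

Gripped the bar (9.2 mm). Pull 127 mm along tool −y.

```bash
python3 -m pendant '{"grip":[-1,-1,-1,-1,-1,-1,-1,-1,-1,-1,-1,-1],"linear":[[0,-5,0],[0,-10,0],[0,-14,0],[0,-14,0],[0,-14,0],[0,-14,0],[0,-14,0],[0,-14,0],[0,-14,0],[0,-10,0],[0,-4,0],[0,0,0]],"angular":[[0,0,0],[0,0,0],[0,0,0],[0,0,0],[0,0,0],[0,0,0],[0,0,0],[0,0,0],[0,0,0],[0,0,0],[0,0,0],[0,0,0]]}'
python3 -m pendant '{"grip":[-1,-1,-1],"linear":[[0,0,0],[0,0,0],[0,0,0]],"angular":[[0,0,0],[0,0,0],[0,0,0]]}'
python3 -c "
from h import *
go(527.4,-297.2,58,-.54)"
```

```text
t: 20.57
ee_pos: [423.5, -236.0, 58.2]
orientation: [2.721, 1.542, 0.01]
ft_force: [13.1, -15.9, -15.1]
width: 8.8
grasp_force: 30.0
t: 20.82
ee_pos: [423.4, -236.0, 58.2]
orientation: [2.722, 1.543, 0.009]
ft_force: [11.7, -15.2, -11.9]
width: 9.0
grasp_force: 30.0
t 20.82 pos [ 423.4 -236.    58.2] yaw -0.540 q6 0.01 shift first [  0.9 120.6   1.9] then turn [0.014 0.001 0.   ] | shift after turn [  0.9 120.7   0.2] w 9.0 gf 30.0 F [ 11.7 -15.2 -11.9]
```

```bash
python3 -m pendant '{"grip":[-0.9,-0.5,0,0,0,0,0,0,0,0,0,0],"linear":[[0,0,0],[0,0,0],[0,0,0],[0,0,0],[0,0,0],[0,0,0],[0,0,-20],[0,0,-36],[0,0,-36],[0,0,-36],[0,0,-36],[0,0,-36]],"angular":[[0,0,0],[0,0,0],[0,0,0],[0,0,0],[0,0,0],[0,0,0],[0,0,0],[0,0,0],[0,0,0],[0,0,0],[0,0,0],[0,0,0]]}'
python3 -c "
from h import *
go(471,-368,258,-.535)"
```

```text
t: 21.82
ee_pos: [417.1, -231.0, 258.7]
orientation: [-2.732, -1.548, 0.001]
ft_force: [1.0, -0.6, 0.6]
width: 44.3
grasp_force: 0.0
t 21.82 pos [ 417.1 -231.   258.7] yaw -0.540 q6 0.01 shift first [-89.8 116.6   0.5] then turn [-0.001 -0.    -0.005] | shift after turn [-90.4 116.2   0.7] w 44.3 gf 0.0 F [ 1.  -0.6  0.6]
```

```bash
python3 -m pendant '{"grip":[0,0,0,0,0,0,0],"linear":[[-22.5,29,0],[-22.5,29,0],[-22.5,29,0],[-22.5,29,0],[0,0,0],[0,0,0],[0,0,0]],"angular":[[0,0,0],[0,0,0],[0,0,0],[0,0,0],[0,0,0],[0,0,0],[0,0,0]]}'
python3 -c "
from h import *
shot('wrist','w8')"
python3 -m pendant '{"grip":[0,0,0,0,0],"linear":[[0,-30,0],[0,-30,0],[0,0,0],[0,0,0],[0,0,0]],"angular":[[0,0,0],[0,0,0],[0,0,0],[0,0,0],[0,0,0]]}'
python3 -c "
from h import *
shot('wrist','w9')
go(575,96,215,-.12)"
```

```text
t: 22.4
ee_pos: [470.3, -367.5, 256.2]
orientation: [-2.731, -1.547, 0.001]
ft_force: [-1.1, -0.1, 0.6]
width: 44.0
grasp_force: 0.0
t: 22.87
ee_pos: [420.2, -337.2, 257.8]
orientation: [2.732, 1.549, 0.001]
ft_force: [0.4, 0.0, 0.3]
width: 43.8
grasp_force: 0.0
t 22.92 pos [ 420.6 -337.6  257.7] yaw -0.539 q6 -0.16 shift first [451.4 -90.2  42.6] then turn [ 0.001  0.    -0.419] | shift after turn [449.  101.4  42.7] w 43.9 gf 0.0 F [-0.6 -0.5 -1.1]
```

```bash
python3 -m pendant '{"grip":[0,0,0,0,0,0,0,0,0,0,0,0],"linear":[[37.6,-7.5,0],[37.6,-7.5,0],[37.6,-7.5,0],[37.6,-7.5,0],[37.6,-7.5,0],[37.6,-7.5,0],[37.6,-7.5,0],[37.6,-7.5,0],[37.6,-7.5,0],[37.6,-7.5,0],[37.6,-7.5,0],[37.6,-7.5,0]],"angular":[[0,0,0],[0,0,0],[0,0,0],[0,0,0],[0,0,0],[0,0,0],[0,0,0],[0,0,0],[0,0,0],[0,0,0],[0,0,0],[0,0,0]]}'
python3 -m pendant '{"grip":[0.3,0.3,0.3,0.3,0.3,0.3,0.3],"linear":[[0,0,10],[0,0,10],[0,0,10],[0,0,12],[0,0,0],[0,0,0],[0,0,0]],"angular":[[0,0,-0.105],[0,0,-0.105],[0,0,-0.105],[0,0,-0.105],[0,0,0],[0,0,0],[0,0,0]]}'
python3 -c "
from h import *
go(575,96,215,-.12)
shot('wrist','w10')
im=np.zeros((600,800,3),np.uint8)
a=crop('w8',120,560,0,330,.9);b=crop('w9',240,560,0,330,.9);c=crop('w10',60,560,160,340,1.5)
im[:a.shape[0],:a.shape[1]]=a;im[:b.shape[0],800-b.shape[1]:]=b;im[330:,:c.shape[1]]=c[:270];cv2.imwrite('pics/c10.png',im)"
```

```text
t: 23.92
ee_pos: [575.7, 98.0, 257.3]
orientation: [2.733, 1.549, 0.001]
ft_force: [1.5, -0.6, 0.2]
width: 44.3
grasp_force: 0.0
t: 24.5
ee_pos: [575.3, 95.8, 215.7]
orientation: [2.353, 2.081, 0.001]
ft_force: [0.7, 0.6, -0.5]
width: 57.2
grasp_force: 0.0
t 24.50 pos [575.3  95.8 215.7] yaw -0.123 q6 0.27 shift first [ 0.2 -0.3  0.7] then turn [ 0.001 -0.    -0.003] | shift after turn [ 0.2 -0.3  0.7] w 57.2 gf 0.0 F [ 0.7  0.6 -0.5]
```

View pics/c10.png

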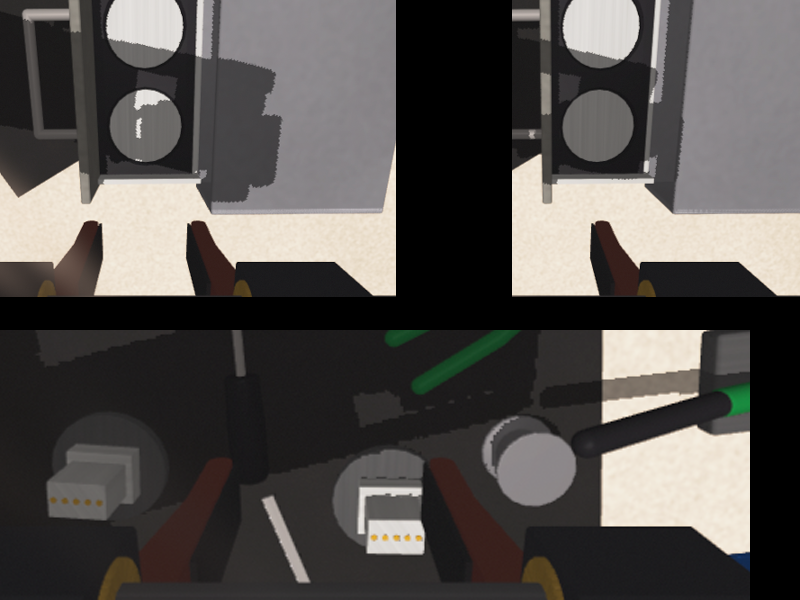

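Both nests show as bright discs at about (145,26) and (145,125) in the left panel; the fixtures' pinned tops are at about (80,505) and (395,537) in the lower panel.

```bash
cat > m.py <<'E'
from h import *
def disk(name,seed,r,thr):
    im=cv2.cvtColor(load(name)[0],cv2.COLOR_RGB2GRAY); m=np.zeros_like(im); cv2.circle(m,tuple(map(int,seed)),int(r),255,-1)
    b=((im>thr)&(m>0)).astype(np.uint8); cs,_=cv2.findContours(b,cv2.RETR_EXTERNAL,cv2.CHAIN_APPROX_NONE); c=max(cs,key=cv2.contourArea)
    return cv2.fitEllipse(cv2.convexHull(c))
w8=load("w8")[1];w9=load("w9")[1]
N=[]
for s8,s9 in (((145,125),(598-512,125)),((145,26),(600-512,26))):
    e8=disk("w8",(120+s8[0]/.9,s8[1]/.9),47,55); e9=disk("w9",(240+s9[0]/.9,s9[1]/.9),47,55)
    print([np.round(e,1).tolist() for e in (*e8[:2],*e9[:2])], tri([(w8,e8[0]),(w9,e9[0])]), onz(w8,e8[0],14).round(1),onz(w9,e9[0],14).round(1))
f5=lambda u,v,z:onz(load("w5")[1],(u/1.42,v/1.42),z).round(1)
f10=lambda u,v,z:onz(load("w10")[1],(60+u/1.5,160+(v-330)/1.5),z).round(1)
print("Fb top w5",np.mean([f5(*p,62) for p in ((434,418),(491,419),(490,453),(434,453))],0),"base w5",f5(455,402,10))
print("Fb w10 topleft",f10(366,521,62),f10(424,521,62),f10(368,553,62),"w5",f5(434,418,62),f5(491,419,62),f5(434,453,62))
a=[f10(*p,62) for p in ((50,487),(114,492),(107,520),(47,515))];print("Fa w10",a,np.mean(a,0),"base",f10(110,467,10),f10(52,467,10),f10(168,467,10),f10(110,412,10))
print("Fb base w10 left/top",f10(333,500,10),f10(388,449,10))
E
python3 m.py
```

```text
[[281.3, 139.1], [79.6, 80.9], [335.2, 139.3], [77.8, 81.4]] (array([ 489.74413246, -335.79359527,   15.02172208]), np.float64(0.13708983481827264)) [ 489.8 -335.8   14. ] [ 489.8 -336.1   14. ]
[[280.2, 28.5], [86.7, 93.0], [338.6, 28.8], [85.7, 92.9]] (array([ 544.11021809, -242.86647195,   15.63870743]), np.float64(0.0478509674964372)) [ 544.2 -242.7   14. ] [ 544.5 -242.7   14. ]
Fb top w5 [603.275 -10.15   62.   ] base w5 [603.8 -12.9  10. ]
Fb w10 topleft [585.6   2.8  62. ] [621.4  -1.7  62. ] [584.5 -19.6  62. ] w5 [586.5   4.3  62. ] [ 6.221e+02 -1.000e-01  6.200e+01] [584.4 -20.6  62. ]
Fa w10 [array([396.8,  49.2,  62. ]), array([434.7,  41.2,  62. ]), array([426.2,  23.2,  62. ]), array([390.1,  31.1,  62. ])] [411.95   36.175  62.   ] base [411.7  39.2  10. ] [371.3  44.2  10. ] [452.2  34.2  10. ] [420.9  78.7  10. ]
Fb base w10 left/top [564.3  -5.2  10. ] [607.   28.6  10. ]
```

```bash
python3 -m pendant '{"grip":[0.5,0.5,0.5,0.5,0.5,0.5,0.5],"linear":[[-34.3,13.7,10],[-34.2,13.7,10],[-34.2,13.7,10],[0,0,35],[0,0,35],[0,0,0],[0,0,0]],"angular":[[0,0,0],[0,0,0],[0,0,0],[0,0,0],[0,0,0],[0,0,0],[0,0,0]]}'
python3 -c "
from h import *
go(603.3,-11,32,-.124)"
```

```text
t: 25.13
ee_pos: [602.2, -11.5, 114.5]
orientation: [-2.35, -2.081, 0.004]
ft_force: [-0.0, -0.2, 0.5]
width: 65.8
grasp_force: 0.0
t 25.13 pos [602.2 -11.5 114.5] yaw -0.121 q6 0.08 shift first [ 0.6  1.3 82.5] then turn [-0.003  0.     0.003] | shift after turn [ 0.6  1.  82.5] w 65.8 gf 0.0 F [-0.  -0.2  0.5]
```

```bash
python3 -m pendant '{"grip":[0.5,0.5,0.5,0.5,-1,-1,-1,-1,-1,-1,-1,-1],"linear":[[0.3,0.5,35],[0,0,30],[0,0,17],[0,0,0],[0,0,0],[0,0,0],[0,0,0],[0,0,0],[0,0,0],[0,0,0],[0,0,0],[0,0,0]],"angular":[[0,0,0],[0,0,0],[0,0,0],[0,0,0],[0,0,0],[0,0,0],[0,0,0],[0,0,0],[0,0,0],[0,0,0],[0,0,0],[0,0,0]]}'
python3 -m pendant '{"grip":[-1,-1,-1,-1,-1,-1,-1,-1,-1],"linear":[[0,0,-10],[0,0,-20],[0,0,-30],[0,0,-35],[0,0,-35],[0,0,-10],[0,0,0],[0,0,0],[0,0,0]],"angular":[[0,0,0],[0,0,0],[0,0,0],[0,0,0],[0,0,0],[0,0,0],[0,0,0],[0,0,0],[0,0,0]]}'
python3 -c "
from h import *
go(544.2,-242.8,172,-.124)"
```

```text
t: 26.13
ee_pos: [604.3, -11.1, 34.6]
orientation: [2.35, 2.083, 0.002]
ft_force: [-2.0, 0.5, 7.7]
width: 35.9
grasp_force: 29.9
t: 26.88
ee_pos: [602.1, -11.1, 171.2]
orientation: [-2.349, -2.083, 0.004]
ft_force: [0.1, -0.2, -4.1]
width: 35.7
grasp_force: 29.9
t 26.88 pos [602.1 -11.1 171.2] yaw -0.120 q6 0.08 shift first [-237.   -29.7   -0.7] then turn [-0.004  0.     0.004] | shift after turn [-237.1  -28.8   -0.8] w 35.7 gf 29.9 F [ 0.1 -0.2 -4.1]
```

```bash
python3 -m pendant '{"grip":[-1,-1,-1,-1,-1,-1,-1,-1,-1,-1],"linear":[[-33.8,-4.2,0],[-33.8,-4.2,0],[-33.8,-4.2,0],[-33.8,-4.2,0],[-33.8,-4.2,0],[-33.8,-4.2,0],[-34,-4.2,0],[0,0,0],[0,0,0],[0,0,0]],"angular":[[0,0,0],[0,0,0],[0,0,0],[0,0,0],[0,0,0],[0,0,0],[0,0,0],[0,0,0],[0,0,0],[0,0,0]]}'
python3 -c "
from h import *
go(544.2,-242.8,60,-.124);go(544.2,-242.8,60,-.124)"
```

```text
t: 27.72
ee_pos: [545.0, -242.1, 171.2]
orientation: [-2.349, -2.081, 0.002]
ft_force: [0.1, 0.8, -3.1]
width: 35.8
grasp_force: 30.0
t 27.72 pos [ 545.  -242.1  171.2] yaw -0.121 q6 -0.32 shift first [ -1.   -0.3 111.2] then turn [-0.003 -0.001  0.003] | shift after turn [ -0.8  -0.7 111.2] w 35.8 gf 30.0 F [ 0.1  0.8 -3.1]
t 27.72 pos [ 545.  -242.1  171.2] yaw -0.121 q6 -0.32 shift first [ -1.   -0.3 111.2] then turn [-0.003 -0.001  0.003] | shift after turn [ -0.8  -0.7 111.2] w 35.8 gf 30.0 F [ 0.1  0.8 -3.1]
```

```bash
python3 -m pendant '{"grip":[-1,-1,-1,-1,-1,-1,-1],"linear":[[-1,-0.3,30],[0,0,35],[0,0,30],[0,0,13],[0,0,0],[0,0,0],[0,0,0]],"angular":[[0,0,0],[0,0,0],[0,0,0],[0,0,0],[0,0,0],[0,0,0],[0,0,0]]}'
python3 -m pendant '{"grip":[-1,-1,-1,-1,-1,-1],"linear":[[0,0,3],[0,0,3],[0,0,2],[0,0,2],[0,0,0],[0,0,0]],"angular":[[0,0,0],[0,0,0],[0,0,0],[0,0,0],[0,0,0],[0,0,0]]}'
```

```text
t: 28.3
ee_pos: [547.0, -243.6, 66.6]
orientation: [2.348, 2.084, 0.001]
ft_force: [-0.0, 0.6, -2.5]
width: 36.1
grasp_force: 30.0
t: 28.8
ee_pos: [545.6, -243.7, 55.2]
orientation: [-2.351, -2.084, 0.0]
ft_force: [0.1, -0.1, -3.8]
width: 35.9
grasp_force: 30.0
```

```bash
python3 -m pendant '{"grip":[-1,-1,-1,-1],"linear":[[0,0,2],[0,0,1.5],[0,0,0],[0,0,0]],"angular":[[0,0,0],[0,0,0],[0,0,0],[0,0,0]]}'
python3 -m pendant '{"grip":[-1,-1,-1,-1],"linear":[[0,0,1.5],[0,0,1.5],[0,0,0],[0,0,0]],"angular":[[0,0,0],[0,0,0],[0,0,0],[0,0,0]]}'
```

```text
t: 29.13
ee_pos: [545.6, -243.6, 51.5]
orientation: [-2.35, -2.084, 0.0]
ft_force: [-0.5, 0.6, -2.8]
width: 35.8
grasp_force: 30.0
t: 29.47
ee_pos: [545.7, -243.6, 48.6]
orientation: [-2.351, -2.084, -0.0]
ft_force: [-0.3, 0.3, -2.6]
width: 35.9
grasp_force: 30.0
```

```bash
python3 -m pendant '{"grip":[-1,-1,-1,-1],"linear":[[0,0,1.5],[0,0,1],[0,0,0],[0,0,0]],"angular":[[0,0,0],[0,0,0],[0,0,0],[0,0,0]]}'
python3 -m pendant '{"grip":[-0.1,0.15,0.15,0.15,0.15,0.15,0.15],"linear":[[0,0,0],[0,0,0],[0,0,0],[0,0,0],[0,0,0],[0,0,0],[0,0,0]],"angular":[[0,0,0],[0,0,0],[0,0,0],[0,0,0],[0,0,0],[0,0,0],[0,0,0]]}'
```

```text
t: 29.8
ee_pos: [547.1, -244.4, 48.5]
orientation: [2.348, 2.082, 0.002]
ft_force: [-2.3, 0.5, 16.1]
width: 35.9
grasp_force: 30.0
t: 30.38
ee_pos: [545.6, -243.6, 46.0]
orientation: [-2.35, -2.084, 0.0]
ft_force: [0.1, 0.5, -0.0]
width: 50.5
grasp_force: 0.0
```

Fixture seated (floor contact at the right height). Now the other fixture.

```bash
python3 -m pendant '{"grip":[0.15,0.15,0.15,0.15,0.15,0.5,0.5,0.5,0.5,0.5,0.5,0.5],"linear":[[0,0,-20],[0,0,-35],[0,0,-40],[0,0,-35],[32.8,-20.9,0],[32.8,-20.9,0],[32.8,-20.9,0],[32.8,-20.9,0],[32.8,-20.9,0],[32.8,-20.9,0],[32.8,-20.9,0],[32.8,-20.9,0]],"angular":[[0,0,0],[0,0,0],[0,0,0],[0,0,0],[0,0,0],[0,0,0],[0,0,0],[0,0,0],[0,0,0],[0,0,0],[0,0,0],[0,0,0]]}'
python3 -m pendant '{"grip":[0.5,0.5,0.5,0.5],"linear":[[0,0,20],[0,0,0],[0,0,0],[0,0,0]],"angular":[[0,0,0.09],[0,0,0],[0,0,0],[0,0,0]]}'
python3 -c "
from h import *
shot('scene','s11');shot('side','d11');go(411.9,37.5,33,-.21)
# same spot in the pictures taken just after the knock?
for n,ref in (('s11','s7'),('d11','d7')):
    im,c=load(n);r=load(ref)[0];
    for P in ((435,55,30),(412,37,30)):
        u,v=proj(c,P)[0].astype(int);print(n,P,(u,v),np.abs(im[v-8:v+8,u-8:u+8].astype(int)-r[v-8:v+8,u-8:u+8]).mean().round(1))"
```

```text
t: 31.38
ee_pos: [410.0, 38.2, 176.3]
orientation: [2.351, 2.083, 0.001]
ft_force: [0.5, 0.7, -0.5]
width: 65.5
grasp_force: 0.0
t: 31.72
ee_pos: [411.8, 36.4, 156.6]
orientation: [2.44, 1.978, 0.0]
ft_force: [0.6, -0.7, -0.1]
width: 66.0
grasp_force: 0.0
t 31.82 pos [412.   36.1 156.7] yaw -0.210 q6 0.27 shift first [  1.3  -0.5 123.7] then turn [ 0.001 -0.    -0.   ] | shift after turn [  1.4  -0.4 123.7] w 65.6 gf 0.0 F [-1.2  0.  -0.6]
s11 (435, 55, 30) (np.int64(243), np.int64(204)) 64.4
s11 (412, 37, 30) (np.int64(232), np.int64(205)) 31.9
d11 (435, 55, 30) (np.int64(223), np.int64(245)) 73.5
d11 (412, 37, 30) (np.int64(222), np.int64(253)) 28.7
```

```bash
python3 -m pendant '{"grip":[0.5,0.5,0.5,0.5,0.5,-1,-1,-1,-1,-1,-1,-1],"linear":[[1.2,0,38],[0,0,38],[0,0,30],[0,0,16],[0,0,0],[0,0,0],[0,0,0],[0,0,0],[0,0,0],[0,0,0],[0,0,0],[0,0,0]],"angular":[[0,0,0],[0,0,0],[0,0,0],[0,0,0],[0,0,0],[0,0,0],[0,0,0],[0,0,0],[0,0,0],[0,0,0],[0,0,0],[0,0,0]]}'
python3 -m pendant '{"grip":[-1,-1,-1],"linear":[[0,0,0],[0,0,0],[0,0,0]],"angular":[[0,0,0],[0,0,0],[0,0,0]]}'
python3 -m pendant '{"grip":[-1,-1,-1,-1,-1,-1,-1,-1,-1],"linear":[[0,0,-10],[0,0,-20],[0,0,-30],[0,0,-35],[0,0,-35],[0,0,-10],[0,0,0],[0,0,0],[0,0,0]],"angular":[[0,0,0],[0,0,0],[0,0,0],[0,0,0],[0,0,0],[0,0,0],[0,0,0],[0,0,0],[0,0,0]]}'
python3 -c "
from h import *
go(489.8,-335.9,174,-.21)"
```

```text
t: 32.82
ee_pos: [411.7, 38.1, 35.2]
orientation: [2.441, 1.976, 0.001]
ft_force: [-1.9, -1.1, 10.1]
width: 35.5
grasp_force: 30.0
t: 33.07
ee_pos: [411.7, 38.1, 35.1]
orientation: [2.441, 1.976, 0.001]
ft_force: [-1.5, -0.7, 9.3]
width: 36.0
grasp_force: 30.0
t: 33.82
ee_pos: [410.3, 38.0, 173.2]
orientation: [-2.441, -1.976, 0.002]
ft_force: [0.4, -0.3, -2.9]
width: 35.8
grasp_force: 30.0
t 33.82 pos [410.3  38.  173.2] yaw -0.210 q6 0.27 shift first [-349.2  155.7   -0.9] then turn [-0.002  0.001  0.   ] | shift after turn [-349.1  155.7   -0.8] w 35.8 gf 30.0 F [ 0.4 -0.3 -2.9]
```

```bash
python3 -m pendant '{"grip":[-1,-1,-1,-1,-1,-1,-1,-1,-1,-1,-1,-1],"linear":[[-34.9,15.5,0],[-34.9,15.5,0],[-34.9,15.5,0],[-34.9,15.5,0],[-34.9,15.5,0],[-34.9,15.5,0],[-34.9,15.5,0],[-34.9,15.5,0],[-34.9,15.5,0],[-34.9,15.5,0],[0,0,0],[0,0,0]],"angular":[[0,0,0],[0,0,0],[0,0,0],[0,0,0],[0,0,0],[0,0,0],[0,0,0],[0,0,0],[0,0,0],[0,0,0],[0,0,0],[0,0,0]]}'
python3 -m pendant '{"grip":[-1,-1],"linear":[[0,0,0],[0,0,0]],"angular":[[0,0,0],[0,0,0]]}'
python3 -c "
from h import *
go(490,-336,64,-.21)"
```

```text
t: 34.82
ee_pos: [489.2, -336.7, 171.4]
orientation: [-2.442, -1.971, 0.002]
ft_force: [-0.6, 1.1, -3.0]
width: 35.5
grasp_force: 30.0
t: 34.98
ee_pos: [489.2, -333.9, 172.6]
orientation: [-2.439, -1.975, 0.001]
ft_force: [-0.0, 0.6, -2.1]
width: 35.9
grasp_force: 30.0
t 34.98 pos [ 489.2 -333.9  172.6] yaw -0.209 q6 -0.41 shift first [ -2.    1.6 108.6] then turn [-0.003 -0.002  0.001] | shift after turn [ -1.8   1.2 108.6] w 35.9 gf 30.0 F [-0.   0.6 -2.1]
```

```bash
python3 -m pendant '{"grip":[-1,-1,-1,-1,-1,-1,-1],"linear":[[-1,1,30],[0,0,35],[0,0,30],[0,0,12],[0,0,0],[0,0,0],[0,0,0]],"angular":[[0,0,0],[0,0,0],[0,0,0],[0,0,0],[0,0,0],[0,0,0],[0,0,0]]}'
python3 -m pendant '{"grip":[-1,-1],"linear":[[0,0,3],[0,0,0]],"angular":[[0,0,0],[0,0,0]]}'
python3 -m pendant '{"grip":[-1,-1],"linear":[[0,0,2],[0,0,0]],"angular":[[0,0,0],[0,0,0]]}'
```

```text
t: 35.57
ee_pos: [492.1, -337.1, 68.8]
orientation: [2.44, 1.976, 0.001]
ft_force: [0.3, -0.3, -3.0]
width: 36.0
grasp_force: 30.0
t: 35.73
ee_pos: [491.8, -337.2, 65.5]
orientation: [2.44, 1.975, 0.001]
ft_force: [-0.3, -0.0, -2.8]
width: 35.9
grasp_force: 30.0
t: 35.9
ee_pos: [491.1, -336.9, 62.6]
orientation: [2.442, 1.976, 0.0]
ft_force: [-1.1, 0.1, -2.9]
width: 36.0
grasp_force: 30.0
```

```bash
python3 -m pendant '{"grip":[-1,-1,-1,-1],"linear":[[0,0,3],[0,0,3],[0,0,2],[0,0,0]],"angular":[[0,0,0],[0,0,0],[0,0,0],[0,0,0]]}'
python3 -m pendant '{"grip":[-1,-1,-1],"linear":[[0,0,2],[0,0,1.5],[0,0,0]],"angular":[[0,0,0],[0,0,0],[0,0,0]]}'
python3 -m pendant '{"grip":[-1,-1,-1],"linear":[[0,0,1.5],[0,0,0],[0,0,0]],"angular":[[0,0,0],[0,0,0],[0,0,0]]}'
```

```text
t: 36.23
ee_pos: [490.6, -336.5, 53.5]
orientation: [-2.441, -1.976, 0.001]
ft_force: [1.2, -0.0, -3.1]
width: 35.9
grasp_force: 30.0
t: 36.48
ee_pos: [490.8, -336.6, 50.3]
orientation: [-2.442, -1.976, 0.0]
ft_force: [-0.8, 0.4, -2.3]
width: 36.2
grasp_force: 30.0
t: 36.73
ee_pos: [491.1, -336.8, 49.2]
orientation: [2.442, 1.976, 0.0]
ft_force: [0.5, 1.0, -2.7]
width: 35.9
grasp_force: 30.0
```

```bash
python3 -m pendant '{"grip":[-1,-1,-1],"linear":[[0,0,1],[0,0,0.7],[0,0,0]],"angular":[[0,0,0],[0,0,0],[0,0,0]]}'
python3 -m pendant '{"grip":[-0.1,0.15,0.15,0.15,0.15,0.15,0.15],"linear":[[0,0,0],[0,0,0],[0,0,0],[0,0,0],[0,0,0],[0,0,0],[0,0,0]],"angular":[[0,0,0],[0,0,0],[0,0,0],[0,0,0],[0,0,0],[0,0,0],[0,0,0]]}'
python3 -m pendant '{"grip":[0.15,0.15,0.15,0.15,0.15,0.15,0.15],"linear":[[0,0,-20],[0,0,-35],[0,0,-40],[0,0,-30],[0,0,0],[0,0,0],[0,0,0]],"angular":[[0,0,0],[0,0,0],[0,0,0],[0,0,0],[0,0,0],[0,0,0],[0,0,0]]}'
python3 -c "
from h import *
go(419,-231.5,175,-.538)"
```

```text
t: 36.98
ee_pos: [491.7, -337.2, 49.1]
orientation: [2.441, 1.975, 0.001]
ft_force: [-1.9, 2.0, 11.0]
width: 35.6
grasp_force: 30.0
t: 37.57
ee_pos: [490.9, -336.7, 47.3]
orientation: [-2.442, -1.976, 0.0]
ft_force: [-0.4, 0.1, -0.4]
width: 50.3
grasp_force: 0.0
t: 38.15
ee_pos: [490.5, -336.4, 171.8]
orientation: [-2.441, -1.976, 0.0]
ft_force: [-0.1, 0.1, 0.0]
width: 50.6
grasp_force: 0.0
t 38.15 pos [ 490.5 -336.4  171.8] yaw -0.210 q6 -0.41 shift first [ 87.7 -91.8  -3.1] then turn [-0.001 -0.     0.328] | shift after turn [  53.4 -115.1   -3.2] w 50.6 gf 0.0 F [-0.1  0.1  0. ]
```

```bash
python3 -m pendant '{"grip":[0,0,0,0,0,0,0,0,0],"linear":[[21.5,-21.6,0],[21.5,-21.6,0],[21.5,-21.6,0],[21.5,-21.6,0],[0,0,0],[0,0,0],[0,0,0],[0,0,0],[0,0,0]],"angular":[[0,0,0],[0,0,0],[0,0,0],[0,0,0],[0,0,0.11],[0,0,0.11],[0,0,0.11],[0,0,0],[0,0,0]]}'
python3 -c "
from h import *
shot('scene','s12');shot('wrist','w12');go(424,-234.5,58,-.538)
im,c=load('w12')
g=cv2.cvtColor(im,cv2.COLOR_RGB2GRAY);print(g[215,180:330:3])
# where the bar (z 75) should show
print(proj(c,[(424+t*.512,-234.5+t*.859,75) for t in (55,0,-55)]).round())"
```

```text
t: 38.9
ee_pos: [423.6, -234.1, 171.1]
orientation: [-2.729, -1.552, 0.002]
ft_force: [0.6, 0.0, -0.4]
width: 44.3
grasp_force: 0.0
t 39.00 pos [ 423.9 -234.4  171.6] yaw -0.537 q6 0.01 shift first [ -0.    0.3 113.6] then turn [-0.002  0.     0.001] | shift after turn [-0.000e+00  1.000e-01  1.136e+02] w 43.9 gf 0.0 F [ 0.5 -0.2 -0.2]
[47 46 47 46 46 46 45 45 46 45 45 46 45 46 47 46 45 46 46 46 47 46 46 46
 46 47 46 46 45 46 48 46 47 77 81 82 82 62 26 27 46 46 45 45 45 46 46 46
 46 46]
[[282. 132.]
 [281. 210.]
 [281. 280.]]
```

```bash
python3 -m pendant '{"grip":[0,0,0,0,0,0,0,-1,-1,-1,-1,-1],"linear":[[0,2.5,24],[0,0,30],[0,0,35],[0,0,15],[0,0,9],[0,0,0],[0,0,0],[0,0,0],[0,0,0],[0,0,0],[0,0,0],[0,0,0]],"angular":[[0,0,0],[0,0,0],[0,0,0],[0,0,0],[0,0,0],[0,0,0],[0,0,0],[0,0,0],[0,0,0],[0,0,0],[0,0,0],[0,0,0]]}'
python3 -m pendant '{"grip":[-1,-1,-1,-1],"linear":[[0,0,0],[0,0,0],[0,0,0],[0,0,0]],"angular":[[0,0,0],[0,0,0],[0,0,0],[0,0,0]]}'
python3 -c "
from h import *
go(527.4,-297.2,58,-.538)"
```

```text
t: 40.0
ee_pos: [426.9, -236.1, 60.1]
orientation: [2.732, 1.548, 0.001]
ft_force: [0.1, 0.7, -0.4]
width: 14.0
grasp_force: 0.0
t: 40.33
ee_pos: [426.5, -235.9, 59.8]
orientation: [-2.733, -1.549, 0.0]
ft_force: [-2.1, 0.6, 6.1]
width: 8.9
grasp_force: 30.0
t 40.33 pos [ 426.5 -235.9   59.8] yaw -0.540 q6 0.01 shift first [ -0.7 118.1   1.8] then turn [-0.     0.    -0.002] | shift after turn [ -1.  118.1   1.8] w 8.9 gf 30.0 F [-2.1  0.6  6.1]
```

Push 117 mm gently, then ease on until the stop is felt.

```bash
python3 -m pendant '{"grip":[-1,-1,-1,-1,-1,-1,-1,-1,-1,-1,-1,-1],"linear":[[0,4,0],[0,8,0],[0,12,0],[0,12,0],[0,13,0],[0,13,0],[0,13,0],[0,13,0],[0,12,0],[0,9,0],[0,5,0],[0,3,0]],"angular":[[0,0,0],[0,0,0],[0,0,0],[0,0,0],[0,0,0],[0,0,0],[0,0,0],[0,0,0],[0,0,0],[0,0,0],[0,0,0],[0,0,0]]}'
python3 -m pendant '{"grip":[-1,-1,-1],"linear":[[0,0,0],[0,0,0],[0,0,0]],"angular":[[0,0,0],[0,0,0],[0,0,0]]}'
python3 -m pendant '{"grip":[-1,-1,-1,-1],"linear":[[0,2,0],[0,2,0],[0,0,0],[0,0,0]],"angular":[[0,0,0],[0,0,0],[0,0,0],[0,0,0]]}'
```

```text
t: 41.33
ee_pos: [527.5, -295.2, 59.8]
orientation: [-2.732, -1.548, -0.001]
ft_force: [-1.6, 6.8, 8.6]
width: 9.1
grasp_force: 30.0
t: 41.58
ee_pos: [528.0, -295.5, 59.9]
orientation: [2.733, 1.548, 0.003]
ft_force: [3.5, 4.6, 3.3]
width: 9.0
grasp_force: 30.0
t: 41.92
ee_pos: [530.7, -297.1, 59.9]
orientation: [-2.733, -1.548, -0.001]
ft_force: [1.8, 6.2, 6.5]
width: 9.2
grasp_force: 30.0
```

```bash
python3 -m pendant '{"grip":[-1,-1,-1,-1],"linear":[[0,2,0],[0,1,0],[0,0,0],[0,0,0]],"angular":[[0,0,0],[0,0,0],[0,0,0],[0,0,0]]}'
python3 -m pendant '{"grip":[-1,-1,-1,-1],"linear":[[0,2,0],[0,1,0],[0,0,0],[0,0,0]],"angular":[[0,0,0],[0,0,0],[0,0,0],[0,0,0]]}'
```

```text
t: 42.25
ee_pos: [533.1, -298.5, 59.9]
orientation: [-2.732, -1.548, -0.001]
ft_force: [-0.4, 6.1, 6.4]
width: 8.8
grasp_force: 30.0
t: 42.58
ee_pos: [535.7, -300.0, 59.9]
orientation: [-2.732, -1.548, -0.001]
ft_force: [0.2, 6.5, 6.9]
width: 9.0
grasp_force: 30.0
```

```bash
python3 -m pendant '{"grip":[-1,-1,-1,-1],"linear":[[0,1,0],[0,1,0],[0,0,0],[0,0,0]],"angular":[[0,0,0],[0,0,0],[0,0,0],[0,0,0]]}'
python3 -m pendant '{"grip":[-1,-1,-1,-1],"linear":[[0,1,0],[0,1,0],[0,0,0],[0,0,0]],"angular":[[0,0,0],[0,0,0],[0,0,0],[0,0,0]]}'
```

```text
t: 42.92
ee_pos: [536.3, -300.4, 59.9]
orientation: [-2.73, -1.547, 0.001]
ft_force: [-2.8, 8.5, 11.4]
width: 9.4
grasp_force: 30.0
t: 43.25
ee_pos: [536.2, -300.3, 59.8]
orientation: [-2.727, -1.545, 0.004]
ft_force: [-8.5, 11.7, 16.3]
width: 8.9
grasp_force: 30.0
```

Drawer hit its shut stop (it had started about 10 mm ajar). Release, back off and verify.

```bash
python3 -m pendant '{"grip":[-0.9,-0.5,0,0,0,0,0,0,0,0,0,0],"linear":[[0,0,0],[0,0,0],[0,0,0],[0,0,0],[0,0,0],[0,0,0],[0,0,-20],[0,0,-36],[0,0,-36],[0,0,-36],[0,0,-36],[0,0,-36]],"angular":[[0,0,0],[0,0,0],[0,0,0],[0,0,0],[0,0,0],[0,0,0],[0,0,0],[0,0,0],[0,0,0],[0,0,0],[0,0,0],[0,0,0]]}'
python3 -c "
from h import *
shot('wrist','w13')"
python3 -m pendant '{"grip":[0,0,0,0,0,0,0,0],"linear":[[35,0,-10],[35,0,-10],[35,0,0],[35,0,0],[35,0,0],[35,0,0],[0,0,0],[0,0,0]],"angular":[[0,0,0],[0,0,0],[0,0,0],[0,0,0],[0,0,0],[0,0,0],[0,0,0],[0,0,0]]}'
python3 -c "
from h import *
shot('wrist','w14');shot('scene','s14');shot('side','d14');go(0,0,0)
a=crop('w14',0,560,0,420,.7);b=crop('d14',125,245,110,190,3.2);c=crop('s14',300,390,75,185,2.9);d=crop('w13',100,560,0,300,.8)
im=np.zeros((600,800,3),np.uint8);im[:a.shape[0],:a.shape[1]]=a;im[-b.shape[0]:,:b.shape[1]]=b;im[-c.shape[0]:,800-c.shape[1]:]=c;im[:d.shape[0],800-d.shape[1]:]=d
cv2.imwrite('pics/c14.png',im)"
```

```text
t: 44.25
ee_pos: [538.7, -303.3, 261.2]
orientation: [2.734, 1.548, 0.0]
ft_force: [0.6, 0.2, 0.6]
width: 43.9
grasp_force: 0.0
t: 44.97
ee_pos: [647.4, -121.7, 278.8]
orientation: [-2.731, -1.552, 0.001]
ft_force: [-0.5, -0.6, -0.2]
width: 43.9
grasp_force: 0.0
t 45.12 pos [ 646.3 -124.2  279.2] yaw -0.541 q6 0.33 shift first [-226.2 -617.8  279.6] then turn [-0.     0.001  0.   ] | shift after turn [-226.3 -618.   279.2] w 43.9 gf 0.0 F [-0.6 -0.7 -0.3]
```

View pics/c14.png

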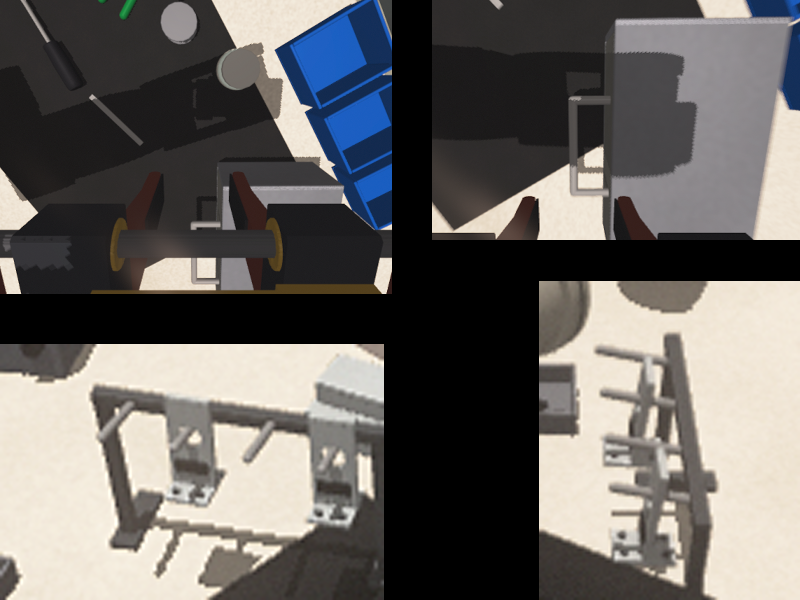

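The drawer front is flush, and the brackets hang on pegs 1 and 3 close to the rail. A quick fit checks tilt and position.

```bash
python3 - <<'E'
from h import *
from scipy.optimize import least_squares
d=load("d14")[1]; s=load("s14")[1]; q=(603.9,338.4,.546)
D=lambda u,v:np.array([125+u/3.2,110+(v-344)/3.2]); S=lambda u,v:np.array([300+(u-539)/2.9,75+(v-281)/2.9])
def W(p,py,L):
    lx,dy,z,th=p; L=np.array(L,float)-[0,0,62]; x=L[0]*np.cos(th)+L[2]*np.sin(th); zz=-L[0]*np.sin(th)+L[2]*np.cos(th); x+=lx; y=L[1]+py+dy
    c,si=np.cos(q[2]),np.sin(q[2]); return [[q[0]+c*x-si*y,q[1]+si*x+c*y,z+zz]]
for n,py,ob in (("peg1",36,[(d,D(165,397),(-4,22,105)),(d,D(209,405),(-4,-22,105)),(d,D(165,499),(-30,22,6)),(d,D(208,503),(-30,-22,6)),(d,D(222,475),(30,-22,6)),(s,S(603,463),(-30,-22,6)),(s,S(603,445),(-30,22,6))]),
 ("peg3",-108,[(d,D(308,417),(-4,22,105)),(d,D(355,424),(-4,-22,105)),(d,D(307,519),(-30,22,6)),(d,D(352,526),(-30,-22,6)),(d,D(360,505),(30,-22,6)),(s,S(612,558),(-30,-22,6)),(s,S(612,534),(-30,22,6))])):
    f=lambda p:np.concatenate([proj(c,W(p,py,L))[0]-uv for c,uv,L in ob])
    r=least_squares(f,[-15,0,185,0],loss="soft_l1"); print(n,"eye x %.1f dy %.1f z %.1f"%tuple(r.x[:3]),"tilt deg %.1f"%np.degrees(r.x[3]),"rms %.2f"%np.sqrt((f(r.x)**2).mean()))
a=cv2.cvtColor(load("s14")[0],7).astype(int);b=cv2.cvtColor(ctrl.get_image("scene"),7).astype(int);print("motion",np.abs(a-b)[75:185,300:390].mean())
E
```

```text
peg1 eye x -25.1 dy 0.4 z 180.0 tilt deg 9.0 rms 0.85
peg3 eye x -19.4 dy 3.4 z 173.2 tilt deg 16.3 rms 0.93
motion 1.537070707070707
```

```bash
python3 - <<'E'
from h import *
from scipy.optimize import minimize
q=(603.9,338.4,.546)
def seg(a,b,n=25): return np.linspace(a,b,n)
top=seg((-4,22,105),(-4,-22,105)); 
L=np.vstack([top,seg((-4,22,105),(-4,22,6),40),seg((-4,-22,105),(-4,-22,6),40),seg((-30,22,6),(-30,-22,6)),seg((-30,-22,6),(30,-22,6)),seg((-30,-22,0),(30,-22,0)),seg((-30,22,6),(-4,22,6),12)])-[0,0,62]
def W(p,py):
    lx,dy,z,th=p; x=L[:,0]*np.cos(th)+L[:,2]*np.sin(th)+lx; zz=-L[:,0]*np.sin(th)+L[:,2]*np.cos(th)+z; y=L[:,1]+py+dy
    c,s=np.cos(q[2]),np.sin(q[2]); return np.c_[q[0]+c*x-s*y,q[1]+s*x+c*y,zz]
DT=[]
for n in ("s14","d14"):
    im,c=load(n); g=cv2.resize(cv2.cvtColor(im,7),None,fx=3,fy=3,interpolation=cv2.INTER_CUBIC); e=cv2.Canny(cv2.GaussianBlur(g,(0,0),2),15,40)
    DT.append((cv2.distanceTransform(255-e,cv2.DIST_L2,5)/3,c))
def cost(p,py):
    r=0
    for d,c in DT:
        uv=proj(c,W(p,py))*3+1; v=cv2.remap(d.astype(np.float32),uv[:,0].astype(np.float32)[None],uv[:,1].astype(np.float32)[None],1); r+=np.minimum(v,3).mean()
    return r
for n,py in (("peg1",36),("peg3",-108)):
    for th in (0,4,8,12,16):
        rs=[minimize(lambda p:cost((*p,np.radians(th)),py),[x,0,185],method="Nelder-Mead",options=dict(initial_simplex=[[x,0,185],[x+6,0,185],[x,4,185],[x,0,191]])) for x in (-30,-20,-10)]
        r=min(rs,key=lambda r:r.fun); print(n,th,r.x.round(1),round(r.fun,3))
E
```

```text
peg1 0 [-34.   -3.7 194.8] 1.043
peg1 4 [-31.5  -1.  191.2] 0.926
peg1 8 [-23.6   3.  183.6] 1.008
peg1 12 [ -8.2   9.6 170.2] 1.099
peg1 16 [-22.1   4.9 177.3] 1.205
peg3 0 [-27.9   0.8 189.8] 1.316
peg3 4 [-3.200e+01 -1.000e-01  1.905e+02] 1.189
peg3 8 [-31.6   0.6 187.8] 1.19
peg3 12 [-26.5   2.5 182.3] 1.223
peg3 16 [-23.8   4.  178.7] 1.337
```

Edge fits agree: both brackets hang at 4–8° of tilt, the eyes at about 188 mm, well inside limits. Handing in.

```bash
python3 -c "
from workcell import ctrl
print(ctrl.close_job())"
```

```text
the job is handed in; nothing more can be done
None
```

The job is handed in (the verdict was not shown): only two brackets were present and they hang on pegs 1 and 3 with about 4–8° of tilt, both fixtures were released flat on their nest floors, the drawer was pushed to its shut stop, and the arm was clear of everything with the jar and spool upright.

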